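Dry-clamp the mallet-head blocks in the cranked bench clamp

TASK

Dry-clamp the loose wooden blocks (two or three) for a laminated mallet head: slacken the blue bench clamp's red locking knob fully, fit the loose crank on the clamp's square shaft and wind the jaw fully open, lay every block in a row between the jaws, flat on the two rails and square across them, and wind the jaw in until the whole row is squeezed tight. With the crank still on its shaft turn the locking knob clockwise right to its end stop, so that the jaw cannot creep back; then lift the crank off and stand it, hub down, on the bench at least 15 cm from the shaft. Leave the glue bottle and the sanding block where they stand.

Things in the scene. Friction and masses are not known exactly. Their poses are not given: they have to be found in the camera images.
- clamp: Blue bench clamp on a wooden base board, fixed to the bench. Origin: underside (bench level), in the plane of the fixed jaw's face; x along the jaw's travel, towards the end with the square shaft; z up. In this frame: board x -0.075 to 0.215, y +-0.052, 12 mm thick; red knob's axis x -0.044, y 0; shaft's axis x 0.180, y 0; gear housing x 0.152 to 0.208, y +-0.036, top z 0.038.
- bed (a point): Middle of the bed, in the clamp's frame x 0.047, y 0, z 0.020: the level of the two aluminium rails' tops (y +-0.012 to +-0.034) on which the blocks lie; axes as the clamp's. Nothing stands beside the rails (only the 12 mm base board), so a block can be held by its two ends while it is put in. Three blocks in a row take 78 mm of the 94 mm opening.
- fixed_pad: Black rubber facing, 78 x 21 mm, of the fixed jaw; same frame as the clamp (its face is the plane x = 0; it and the jaw, y +-0.042, end at z 0.042). Behind it, x -0.068 to -0.018, the lock block, y +-0.030, top z 0.034, carries the red knob.
- jaw_pad: The same black facing on the moving jaw; origin in the plane of its face, at y = 0 and bench level; axes as the clamp's. Jaw y +-0.042, top z 0.042. A flat steel rack bar (16 mm wide, below the rails' tops) moves with the jaw and sticks out at most 62 mm beyond the base board's ends.
- jaw_face (a point): Middle of the moving jaw's face, 31 mm above the clamp's underside; clear opening between the faces = its x in the clamp's frame.
- jaw (a joint): Travel of the moving jaw in m: 0 (30 mm clear opening) to 0.064 (94 mm, fully open). Driven by the shaft, 12 mm per rad. It stays where it is left (about 16 N of friction, which keeps that squeeze on the row) and can hardly be wound while the locking knob is tight.
- drive_shaft (a joint): Angle of the square shaft in rad, 0 (30 mm opening) to 5.34 (94 mm); grows anticlockwise seen from above, which opens the jaw. Starts at about 0.3 to 1.5. Turning takes about 0.25 N m, 4 to 6 N at the crank's handle; each further newton there adds about 4.5 N of squeeze: 8 to 14 N at the handle is plenty.
- shaft_seat (a point): On the axis of the upright square shaft (16 x 16 mm steel, 24 mm tall, its top 4 mm tapered to 11 mm), at the shaft's foot, 42 mm above the clamp's underside, where the seated crank's underside rests; x and y are square to the shaft's flats and turn with it.
- crank: Loose crank, 0.34 kg, standing on its hub. Origin: centre of the hub's underside; x along the arm to the handle, z up. Steel hub 36 x 36 x 36 mm, flats along x and y; from below a square socket 17.5 mm wide, 27 mm deep, sides parallel to the hub's, so it fits the shaft in four positions. Arm 16 mm wide, z 0.0245 to 0.0365. Most easily lifted by the hub's flats at y +-18 mm.
- crank_handle_mid (a point): Middle of the crank's upright black handle, 55 mm from the hub's axis and 54 mm above the hub's underside; handle 21 mm in diameter and 34 mm tall, 1 mm above the arm. It spins freely on the arm, so the hand that winds it need not turn. Axes as the crank's.
- lock_knob (a joint): Red locking knob in rad: 0 = slack (anticlockwise stop), 1.4 = locked (clockwise stop); grows clockwise seen from above. Starts locked (1.33 to 1.4). Turning it takes up to about 0.25 N m; it stays where it is left.
- lock_knob_grip (a point): On the knob's vertical axis, 64 mm above the clamp's underside, at the height to take it. The knob has an upright bar 44 mm long (x of this frame), 13 mm thick (y), from z -0.022 to +0.008 of this point; a white mark on its top shows the +x end. At 0 the bar lies along the clamp's x.
- block_a: Pale wooden block, 26 (x) x 64 (y) x 32 (z) mm, 60 g, lying on the free mat behind the clamp (about 0.15 m to the clamp's -y side); origin at the centre of its underside. In the clamp its y lies along the clamp's y (either way round), its 26 mm along the clamp's x, its underside on the rails. May be absent.
- block_b: Dark wooden block, the same size and frame. May be absent.
- block_c: Mid-brown wooden block, the same size and frame. May be absent.
- wood_glue: Yellow glue bottle with an orange tip, 45 x 60 x 185 mm, standing to the left behind the clamp; origin at the centre of its underside. Not to be disturbed.
- sanding_block: Black rubber sanding block, 68 x 102 x 30 mm, to the left of the clamp; origin at the centre of its underside. Not to be disturbed.

How it is judged:
By the outcome, as a careful person would: the job done as asked, in the order asked, and still so for the second after the job is handed in, with the robot touching nothing.
Of block_a, block_b, block_c only 2 to 3 are there at a start; the rules pass over those that are not, and their reading is None.
At some moment in a run one of block_a, block_b, block_c may be knocked a few centimetres aside while the robot is not near it.
Once in a run the grip may slacken for a moment while it holds something.
It also fails if it takes over 192 s, if anything falls off the work surface, if the arm or the gripper's body presses on something with over 40 N, if the wrist force passes 120 N, or if a joint passes its speed limit or range.

ROBOT

A 6-joint arm with a two-finger parallel gripper is mounted at the origin on a cart in front of the work surface, level with it; the furniture and walls round the work are solid. World frame = base frame: x ahead of the robot, y to its left, z up, the work surface at z = 0. Lengths are in m, angles in rad, forces in N, time in s.
With the tool pointing down it reaches from about 0.375 to 0.975 m from the base axis. Payload 3.8 kg.
Tool frame: the origin (TCP) lies at the very end of the fingers, on their centre line; the grasp point (between the pads) lies 19 mm behind it; z points along the fingers, y is the line along which they close (so a half turn about z gives the same grasp; the last joint's range is limited). The gripper opens to 85 mm and grips with 20 to 120 N. Pads are 22 mm wide; open, the fingers measure 114 mm over their backs; the gripper's body (76 mm by 85 mm) begins 54 mm behind the grasp point. The pads swing forward as they close: fully open they stand 13 mm farther back than shut.
Start: joints at [1.224, 0.264, 1.604, -0, 1.274, -0.037], TCP at [0.206, 0.643, 0.231] pointing down, gripper open.
Joint ranges: [-2.63, 2.63], [-0.94, 2.18], [0.31, 2.57], [-1.31, 4.45], [0, 2.66], [-2.55, 2.55]. Speed limits (rad/s): [2.57, 2.57, 3.14, 3.14, 3.14, 3.14].

INTERFACE

Orientations are given as a rotation vector (axis times angle).
In Python, from workcell import * gives the robot as it stands.
- The arm moves only by the shell command python3 -m crank 'ROWS' [OPENING] [FORCE]. ROWS is JSON, a list that holds one entry, the list of rows, each a list of 6 numbers: the shift along the tool's x, y, z in cm, then the turn, a rotation vector about the tool's x, y, z in rad. In form: [[[dx, dy, dz, ax, ay, az], ...]]. A call has 1 to 8 rows; each row shifts and turns the commanded pose from where the row before left it, along the tool's axes as they then stand; what a row does not reach is not made up. A row lasts 1/12 s, in which the tool goes at most 41.7 mm and 7.16 degrees, less where a joint would pass 70% of its speed; a pose out of reach is approached as far as the arm can. A call with a gripper value outside its range is refused whole. OPENING is the finger opening in cm, from 0 to 8.54, set as the call begins (- or left out, the last holds). The fingers move at their own pace and stop on an object; FORCE is the grip in N (left out, the last holds). Time passes only in rows, so rows that do not move let the fingers close. It gives the time, the measured TCP pose, the force, the opening and the grip force at its end, in the units of the state.
- read_state(): the state, without advancing time (a new reading comes with each control period).
- read_camera(name): name is "side" or "top"; returns the picture (420x560x3 uint8, blue, green, red); there is no depth.
- camera_model(name): a dict with "camera_matrix" (3x3 intrinsics, pixels), "R" (3x3) and "t" (3): a world point X has camera coordinates R X + t. Camera axes: x right, y down, z forward; pixel columns grow to the right and rows downward; lengths in m; the calibration is good to about 2 mm. A picture is of the moment at which its call begins. camera_model takes no time and is no camera call.
- finish_job(): hands the job in; it is judged then, once.
The state is a dict: "time": time; "q": joint angles; "joint_vel": joint speeds; "joint_torque": joint torques, N m; "tool_pos": TCP position; "tcp_rot": TCP orientation; "wrist_force": force on the tool from outside, world axes, zero at the start; "torque": the same for the moment, N m; "width": opening from 0.0 (shut) to 1.0 (fully open); "grip_force": force on a finger pad.
Only numpy, scipy, OpenCV 4.12 (cv2) and the standard library are available. Lean on these libraries where they do the work, as an engineer would, in place of code of your own. Each camera call takes 0.05 s, during which the arm holds its last target. There are 200 camera calls.

## Working session

There is one attempt and no reset: what is moved stays moved. The work goes in short steps, Python scripts to look and compute and a shell command to move; the robot and the scene stay as the last step left them, time stands still between calls to the robot, and variables do not carry over. Pictures are saved under pics/ and viewed, at most 17 in all, crops included, and the job is handed in when it is done.

```bash
ls; mkdir -p pics
python3 - <<'E'
from workcell import *
import cv2
s=read_state();print({k:(v if not hasattr(v,'round') else v) for k,v in s.items()})
for n in("side","top"):
    im=read_camera(n);cv2.imwrite(f"pics/{n}0.png",im)
    m=camera_model(n);print(n,m)
E
```

```text
pics
{'time': 0.0, 'q': array([ 1.22411310e+00,  2.64771316e-01,  1.60540440e+00, -2.02389511e-05,
        1.27367451e+00, -3.68675272e-02]), 'joint_vel': array([-0.00090398, -0.00292141,  0.00061916,  0.00033005,  0.00121046,
       -0.00070126]), 'joint_torque': array([-5.41429035e-04, -5.15123749e+01, -3.67310572e+01, -1.45737354e-04,
        1.29148556e-02, -9.08468701e-05]), 'tool_pos': array([0.20553235, 0.64217224, 0.22993336]), 'tcp_rot': array([-0.48464037, -3.10356759,  0.00348651]), 'wrist_force': array([-0.76087515,  1.01041016,  0.1735864 ]), 'torque': array([-0.0166472 ,  0.00619931,  0.00900934]), 'grip_force': 0.0, 'width': 1.0021292130236483}
side {'camera_matrix': array([[444.30311396,   0.        , 280.32481417],
       [  0.        , 444.30311396, 211.34255941],
       [  0.        ,   0.        ,   1.        ]]), 'R': array([[ 0.93439207, -0.35622411, -0.00397972],
       [-0.16907953, -0.43361508, -0.88509326],
       [ 0.31356589,  0.82769701, -0.4653967 ]]), 't': array([-0.34385995,  0.2367574 ,  0.68602295])}
top {'camera_matrix': array([[494.44012187,   0.        , 274.11173778],
       [  0.        , 494.44012187, 216.99214508],
       [  0.        ,   0.        ,   1.        ]]), 'R': array([[-0.01030096, -0.99977941,  0.01830339],
       [-0.98872129,  0.00744857, -0.14958183],
       [ 0.1494125 , -0.01963779, -0.98857992]]), 't': array([0.20235095, 0.46022184, 1.08922602])}
```

View pics/top0.png

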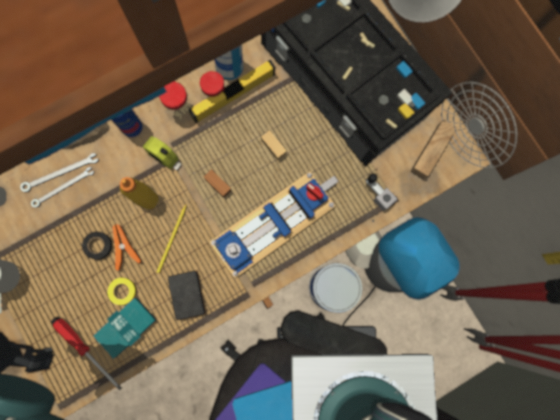

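View pics/side0.png

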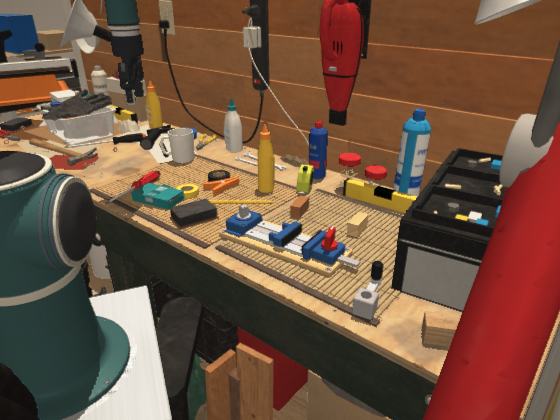

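The top view shows the clamp centred near (275,222), with its shaft at the left end (233,250) and red knob at (314,190). The pale block is at (274,145), the mid-brown block at (217,182), and there is no dark one. The crank is at (382,192). Next I'll take enlarged crops.

```bash
cat > h.py <<'E'
import numpy as np, cv2
from scipy.spatial.transform import Rotation as Rn
from workcell import *
M={n:camera_model(n) for n in("side","top")}
def ray(n,p):
    m=M[n];d=np.linalg.inv(m["camera_matrix"])@np.array([p[0],p[1],1.]);R=np.array(m["R"])
    return -R.T@m["t"],R.T@d/np.linalg.norm(d)
def onz(n,p,z):
    c,d=ray(n,p);return c+d*(z-c[2])/d[2]
def tri(ps,pt):
    (a,u),(b,v)=ray("side",ps),ray("top",pt)
    k=np.linalg.lstsq(np.c_[u,-v],b-a,rcond=None)[0]
    A,B=a+k[0]*u,b+k[1]*v;return (A+B)/2,np.linalg.norm(A-B)
def proj(n,X):
    m=M[n];c=np.array(m["R"])@X+m["t"];p=m["camera_matrix"]@c;return p[:2]/p[2]
def blobs(im,lo,hi,roi,amin=15):
    x0,y0,x1,y1=roi;h=cv2.cvtColor(im[y0:y1,x0:x1],cv2.COLOR_BGR2HSV)
    m=cv2.inRange(h,np.array(lo),np.array(hi))
    cs,_=cv2.findContours(m,cv2.RETR_EXTERNAL,cv2.CHAIN_APPROX_NONE);o=[]
    for c in sorted(cs,key=cv2.contourArea,reverse=True):
        if cv2.contourArea(c)<amin: continue
        mm=cv2.moments(c);o.append((round(mm['m10']/mm['m00']+x0,1),round(mm['m01']/mm['m00']+y0,1),cv2.contourArea(c),cv2.minAreaRect(c+np.array([x0,y0]))))
    return o
def crop(im,roi,s,f):
    x0,y0,x1,y1=roi;cv2.imwrite(f,cv2.resize(im[y0:y1,x0:x1],None,fx=s,fy=s,interpolation=cv2.INTER_CUBIC))
E
python3 - <<'E'
from h import *
t=cv2.imread("pics/top0.png");s=cv2.imread("pics/side0.png")
crop(t,(200,120,410,280),3.8,"pics/tc.png");crop(s,(210,180,400,330),4,"pics/sc.png")
E
```

```text
(no output)
```

View pics/tc.png

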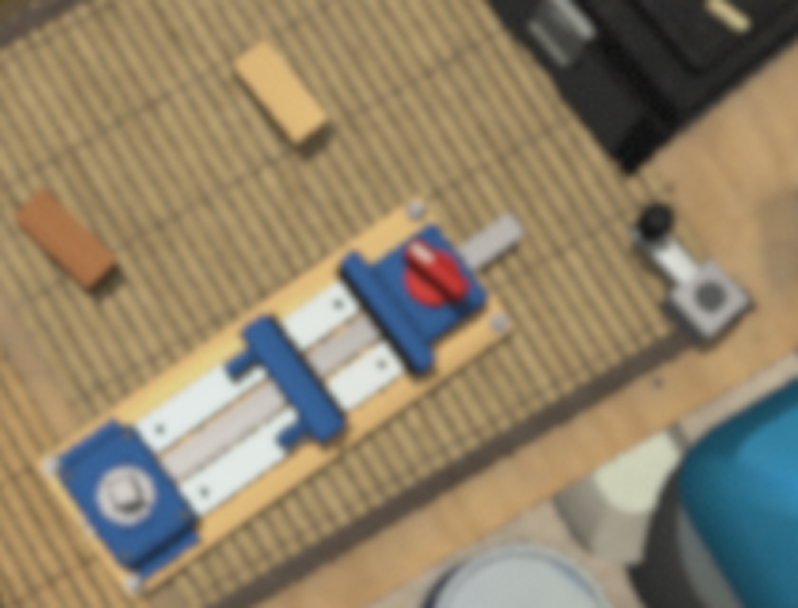

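View pics/sc.png

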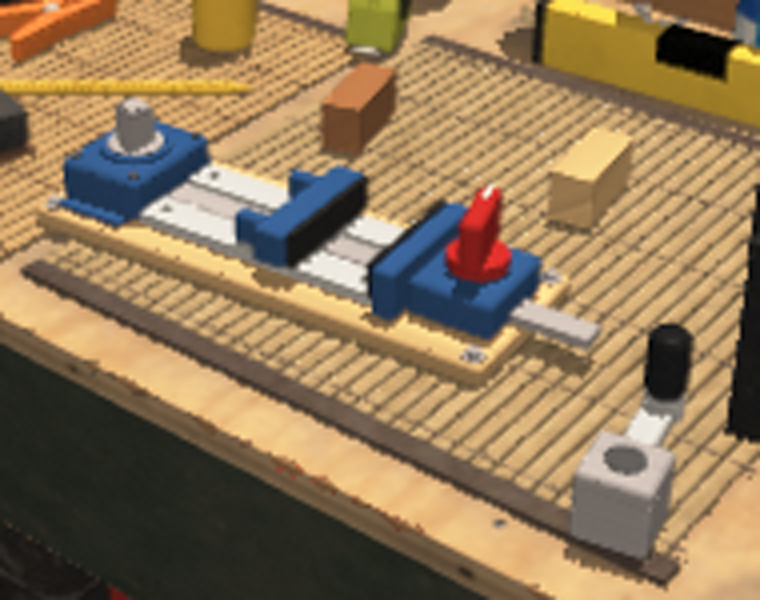

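The crops show the screws, the shaft top (tc 125,490 / sc 133,103), the knob bar with its white mark, and the crank hub with a dark hole (tc 711,295 / sc 626,459). The handle is at tc (656,215), and the two blocks are clear. I'll triangulate these now.

Run:
```python
from h import *
np.set_printoptions(precision=4,suppress=True)
T=lambda x,y:(200+x/3.8-.37,120+y/3.8-.37);S=lambda x,y:(210+x/4-.375,180+y/4-.375)
for n,a,b in [("screw -x-y?",(417,210),(552,278)),("screw -x+y",(499,322),(473,355)),("screw +x",(53,465),(58,203)),
 ("shafttop",(125,488),(135,103)),("knobmark",(420,252),(489,192)),("handletop",(655,214),(669,333)),("hubtop",(711,295),(626,459)),
 ("pale corner near",(298,145),(598,175)),("pale far",(265,42),(598,130)),("brown near",(95,292),(362,108)),("handle top",(655,213),(669,333))]:
    p,e=tri(S(*b),T(*a));print(n,p,round(e,4))
t=cv2.imread("pics/top0.png")
for nm,lo,hi,roi in [("red",(0,150,80),(8,255,255),(300,170,330,210)),("pale",(12,70,185),(25,150,255),(258,128,292,165)),("brown",(5,130,80),(14,230,255),(200,165,235,202)),("black",(0,0,0),(180,255,60),(362,168,384,190)),("blue",(100,120,50),(125,255,255),(205,160,335,275))]:
    for b in blobs(t,lo,hi,roi)[:4]: print(nm,b)
# clamp from screws at z~.012
q=[onz("top",T(*a),.013) for a in [(417,210),(499,322),(135,580),(53,465)]]
print(np.array(q)); print([np.linalg.norm(q[i]-q[(i+1)%4]) for i in range(4)])
d=(q[2]+q[3]-q[0]-q[1])/2; print("yaw",np.arctan2(d[1],d[0]),"mid",sum(q)/4)
```

```text
screw -x-y? [0.565  0.1139 0.0122] 0.0014
screw -x+y [0.4943 0.0652 0.0121] 0.0009
screw +x [ 0.3822  0.3453 -0.0222] 0.0598
shafttop [0.3888 0.2902 0.0665] 0.0008
knobmark [0.5261 0.1181 0.071 ] 0.0018
handletop [ 0.5482 -0.021   0.0669] 0.0005
hubtop [ 0.5057 -0.0599  0.0358] 0.0009
pale corner near [0.6155 0.1819 0.0265] 0.0282
pale far [0.6555 0.2102 0.0395] 0.0159
brown near [0.5235 0.307  0.0279] 0.0258
handle top [ 0.5486 -0.0209  0.0669] 0.0
red (314.0, 193.5, 92.0, ((314.5, 193.0), (10.0, 13.0), 90.0))
pale (273.4, 143.0, 250.0, ((273.5, 143.00001525878906), (26.237192153930664, 10.77599048614502), 51.34019470214844))
brown (217.0, 182.9, 268.0, ((217.0, 182.50001525878906), (27.577163696289062, 10.60660171508789), 45.0))
black (371.6, 178.4, 45.5, ((371.5000305175781, 178.50001525878906), (6.708203315734863, 9.391485214233398), 26.56505012512207))
blue (233.4, 250.8, 685.0, ((233.5743408203125, 250.8040771484375), (36.850502014160156, 21.854555130004883), 54.462318420410156))
blue (305.4, 200.7, 310.0, ((305.801025390625, 196.77732849121094), (32.738922119140625, 25.609920501708984), 39.47245788574219))
blue (276.5, 219.7, 259.5, ((273.9006042480469, 221.51622009277344), (34.40882873535156, 15.628095626831055), 54.1623420715332))
[[0.5641 0.1142 0.013 ]
 [0.4937 0.0655 0.013 ]
 [0.3389 0.2875 0.013 ]
 [0.4082 0.3369 0.013 ]]
[np.float64(0.08567259038850233), np.float64(0.2706670727119278), np.float64(0.08510498293567226), np.float64(0.2718509527188981)]
yaw 2.1805829170399313 mid [0.4512 0.201  0.013 ]
```

```bash
cat >> h.py <<'E'
np.set_printoptions(precision=4,suppress=True)
YAW=2.1806;XD=np.array([np.cos(YAW),np.sin(YAW)]);YD=np.array([-XD[1],XD[0]]);O=np.array([.4513,.2011])-.07*XD
def cl(x,y=0.):return O+x*XD+y*YD          # clamp -> world
def lc(p):d=np.array(p)[:2]-O;return np.array([d@XD,d@YD])
def blk(im,kind,z=.032):
    lo,hi,roi={"pale":((12,60,170),(25,160,255),(225,115,340,200)),"brown":((5,130,80),(13,230,255),(190,150,340,215))}[kind]
    x0,y0,x1,y1=roi
    return blobs(im,lo,hi,roi)[:2]
def go(x,y,z,psi=None):
    """shift (cm, tool axes) and tool-z turn to TCP target; psi=world angle of tool y"""
    s=read_state();R=Rn.from_rotvec(s["tcp_rot"]).as_matrix();y_=R[:,1];c=np.arctan2(y_[1],y_[0])
    d=R.T@(np.array([x,y,z])-s["tool_pos"])*100;o=[]
    if psi is not None:
        for k in(psi,psi+np.pi,psi-np.pi):
            a=-(k-c);a=(a+np.pi)%(2*np.pi)-np.pi;q6=np.arctan2(y,x)-k
            q6=(q6+np.pi)%(2*np.pi)-np.pi;o.append((round(a,3),'q6',round(q6,2)))
    print("shift cm",d.round(2),"az",o[:2],"tilt",(R[:,2]).round(3),"psi",round(c,3))
E
python3 - <<'E'
from h import *
T=lambda x,y:(200+x/3.8-.37,120+y/3.8-.37);S=lambda x,y:(210+x/4-.375,180+y/4-.375)
for nm,tt,ss in [("pale",[(298,145),(328,118),(265,42),(235,70)],[(553,163),(598,178),(633,145),(600,128)]),("brown",[(95,292),(118,268),(42,190),(20,215)],[(322,100),(360,112),(397,68),(362,64)])]:
    P=[tri(S(*b),T(*a)) for a,b in zip(tt,ss)];print(nm,[(p,round(e,4)) for p,e in P])
    q=np.array([onz("top",T(*a),.032)for a in tt]);d=(q[2]+q[3]-q[0]-q[1])/2
    print(" centre",q.mean(0)," yaw y-axis",np.arctan2(d[1],d[0]),"len",np.linalg.norm(d),"clamp",lc(q.mean(0)), "w",np.linalg.norm(q[0]-q[1]))
for n,p in [("jawface top",(309,367)),("jaw end1",(277,322)),("jaw end2",(342,412)),("fixed end",(345,258)),("fixed end2",(415,370))]: print(n,lc(onz("top",T(*p),.042)))
hub=[onz("top",T(*p),.036) for p in [(667,297),(708,262),(750,298),(709,340)]]
print("hub",np.mean(hub,0),[np.arctan2(*(hub[i]-hub[j])[1::-1]) for i,j in((0,1),(3,2),(0,3),(1,2))])
sh=cl(.18);print("shaft",sh,"knob",cl(-.044),lc((.3888,.2902)))
k=cl(-.044);print("knob go");go(k[0],k[1],.13,.81-np.pi/2)
E
```

```text
pale [(array([0.6015, 0.1869, 0.0372]), np.float64(0.0049)), (array([0.6198, 0.1681, 0.0334]), np.float64(0.0057)), (array([0.6685, 0.2068, 0.0261]), np.float64(0.0016)), (array([0.6521, 0.2242, 0.0313]), np.float64(0.008))]
 centre [0.6329 0.1974 0.032 ]  yaw y-axis 0.6708465998370488 len 0.06116370101969947 clamp [-0.037  -0.1468] w 0.02504486678280932
brown [(array([0.5106, 0.3099, 0.0364]), np.float64(0.0025)), (array([0.5281, 0.296 , 0.0312]), np.float64(0.0061)), (array([0.575 , 0.3424, 0.032 ]), np.float64(0.0034)), (array([0.5581, 0.356 , 0.0321]), np.float64(0.0003))]
 centre [0.5416 0.3266 0.032 ]  yaw y-axis 0.7610088417429789 len 0.06629896102881144 clamp [ 0.1212 -0.1459] w 0.02005129409483032
jawface top [0.0489 0.0014]
jaw end1 [ 0.0486 -0.0316]
jaw end2 [0.0487 0.0345]
fixed end [-0.0071 -0.0398]
fixed end2 [-0.0013  0.0392]
hub [ 0.5026 -0.058   0.036 ] [np.float64(2.262751079211714), np.float64(2.3468399385758874), np.float64(0.7421925423702795), np.float64(0.831359633022124)]
shaft [0.3883 0.2913] knob [0.5166 0.1076] [0.1788 0.0002]
knob go
shift cm [-45.92 -41.41  10.09] az [(np.float64(2.022), 'q6', np.float64(0.97)), (np.float64(-1.12), 'q6', np.float64(-2.18))] tilt [-0.001 -0.002 -1.   ] psi 1.261
```

```bash
A='[-2.87,-2.59,0,0,0,0]'; python3 -m crank '[[[-2.87,-2.59,0,0,0,0],[-2.87,-2.59,0,0,0,0],[-2.87,-2.59,0,0,0,0],[-2.87,-2.59,0,0,0,0],[-2.87,-2.59,0,0,0,0],[-2.87,-2.59,0,0,0,0],[-2.87,-2.59,0,0,0,0],[-2.87,-2.59,0,0,0,0]]]' 5 40
python3 -m crank '[[[-2.87,-2.59,0,0,0,0],[-2.87,-2.59,0,0,0,0],[-2.87,-2.59,0,0,0,0],[-2.87,-2.59,0,0,0,0],[-2.87,-2.59,0,0,0,0],[-2.87,-2.59,0,0,0,0],[-2.87,-2.59,0,0,0,0],[-2.87,-2.59,0,0,0,0]]]'
python3 -m crank '[[[0,0,1,0,0,0.12],[0,0,1,0,0,0.12],[0,0,1,0,0,0.12],[0,0,1,0,0,0.12],[0,0,1,0,0,0.12],[0,0,1,0,0,0.12],[0,0,1,0,0,0.12],[0,0,1,0,0,0.12]]]'
python3 -m crank '[[[0,0,0,0,0,0.12],[0,0,0,0,0,0.12],[0,0,0,0,0,0.12],[0,0,0,0,0,0.12],[0,0,0,0,0,0.12],[0,0,0,0,0,0.12],[0,0,0,0,0,0.12],[0,0,0,0,0,0.12]]]'
python3 - <<'E'
from h import *
k=cl(-.044);go(k[0],k[1],.047,.81-np.pi/2)
E
```

```text
time: 0.77
tool_pos: [0.3615, 0.3736, 0.2308]
tcp_rot: [-0.484, -3.104, 0.001]
wrist_force: [1.3, 0.7, 0.1]
width: 0.582
grip_force: 0.0
time: 1.43
tool_pos: [0.517, 0.1063, 0.231]
tcp_rot: [-0.485, -3.104, 0.0]
wrist_force: [0.5, 0.8, -0.2]
width: 0.585
grip_force: 0.0
time: 2.1
tool_pos: [0.5163, 0.1081, 0.1503]
tcp_rot: [-1.87, -2.523, 0.001]
wrist_force: [-0.5, 0.0, 0.0]
width: 0.587
grip_force: 0.0
time: 2.77
tool_pos: [0.5163, 0.1081, 0.1508]
tcp_rot: [-2.825, -1.375, 0.001]
wrist_force: [-0.2, 0.8, -0.7]
width: 0.586
grip_force: 0.0
shift cm [-0.01  0.06 10.38] az [(np.float64(0.096), 'q6', np.float64(0.97)), (np.float64(-3.046), 'q6', np.float64(-2.18))] tilt [-0.001 -0.    -1.   ] psi -0.665
```

```bash
python3 -m crank '[[[0,0,2.5,0,0,0.1],[0,0,2.5,0,0,0],[0,0,2.5,0,0,0],[0,0,1.5,0,0,0],[0,0,1.4,0,0,0],[0,0,0,0,0,0],[0,0,0,0,0,0]]]'
python3 -m crank '[[[0,0,0,0,0,0],[0,0,0,0,0,0],[0,0,0,0,0,0],[0,0,0,0,0,0],[0,0,0,0,0,0],[0,0,0,0,0,0]]]' 0 60
python3 -m crank '[[[0,0,0,0,0,-0.1],[0,0,0,0,0,-0.1],[0,0,0,0,0,-0.1],[0,0,0,0,0,-0.1],[0,0,0,0,0,-0.1],[0,0,0,0,0,-0.1],[0,0,0,0,0,-0.1],[0,0,0,0,0,0]]]'
python3 -c "
from h import *
s=read_state();print(s['torque'],s['wrist_force']);go(*cl(-.044),.047,YAW)"
```

```text
time: 3.35
tool_pos: [0.5155, 0.108, 0.0462]
tcp_rot: [-2.886, -1.24, 0.005]
wrist_force: [-0.6, 0.1, 0.7]
width: 0.588
grip_force: 0.0
time: 3.85
tool_pos: [0.5176, 0.1086, 0.0488]
tcp_rot: [-2.887, -1.24, -0.003]
wrist_force: [-1.9, 0.8, 6.2]
width: 0.136
grip_force: 60.5
time: 4.52
tool_pos: [0.5161, 0.1093, 0.0488]
tcp_rot: [-2.28, -2.158, -0.0]
wrist_force: [-6.8, 3.5, 10.2]
width: 0.138
grip_force: 61.3
[0.7161 1.0434 0.1629] [-6.8324  3.473  10.2266]
shift cm [-0.16  0.05  0.18] az [(np.float64(-2.236), 'q6', np.float64(-1.98)), (np.float64(0.906), 'q6', np.float64(1.17))] tilt [-0.001  0.002 -1.   ] psi -0.055
```

```bash
python3 -m crank '[[[0,0,-0.2,0,0,-0.1],[0,0,0,0,0,-0.1],[0,0,0,0,0,-0.1],[0,0,0,0,0,-0.1],[0,0,0,0,0,-0.1],[0,0,0,0,0,-0.1],[0,0,0,0,0,-0.06],[0,0,0,0,0,0]]]'
python3 -c "
from h import *
s=read_state();print(s['torque'],s['wrist_force']);go(*cl(-.044),.047,YAW-np.pi/2)"
```

```text
time: 5.18
tool_pos: [0.5146, 0.1088, 0.0489]
tcp_rot: [-1.46, -2.777, 0.002]
wrist_force: [-5.5, 2.7, 1.7]
width: 0.139
grip_force: 60.9
[0.5794 0.7811 0.0025] [-5.5237  2.7356  1.7361]
shift cm [-0.21  0.1   0.19] az [(np.float64(-0.007), 'q6', np.float64(-0.4)), (np.float64(3.135), 'q6', np.float64(2.74))] tilt [-0.004  0.001 -1.   ] psi 0.603
```

```bash
for i in 1 2; do python3 -m crank '[[[0,0,0,0,0,-0.04],[0,0,0,0,0,-0.02],[0,0,0,0,0,0]]]' >/dev/null
python3 -c "
from h import *
s=read_state();print(s['torque'],s['wrist_force']);go(*cl(-.044),.047,YAW-np.pi/2)"; done
```

```text
[ 0.2955  0.8467 -1.4366] [-5.8377  1.9681  2.0187]
shift cm [-0.19  0.09  0.19] az [(np.float64(0.047), 'q6', np.float64(-0.4)), (np.float64(-3.094), 'q6', np.float64(2.74))] tilt [-0.004  0.002 -1.   ] psi 0.657
[ 0.0927  0.8749 -1.1611] [-6.0338  0.9175  1.7495]
shift cm [-0.15  0.08  0.19] az [(np.float64(0.109), 'q6', np.float64(-0.4)), (np.float64(-3.032), 'q6', np.float64(2.74))] tilt [-0.004  0.001 -1.   ] psi 0.719
```

```bash
python3 -m crank '[[[0,0,0,0,0,0],[0,0,0,0,0,0],[0,0,0,0,0,0],[0,0,-2,0,0,0],[0,0,-3,0,0,0],[0,0,-3,0,0,0],[0,0,-2,0,0,0]]]' 4
python3 -m crank '[[[0,0,0,0,0,0.12],[0,0,0,0,0,0.12],[0,0,0,0,0,0.12],[0,0,0,0,0,0.12],[0,0,0,0,0,0.12],[0,0,0,0,0,0.12],[0,0,0,0,0,0.12],[0,0,0,0,0,0.12]]]' 8
python3 -m crank '[[[0,0,0,0,0,0.12],[0,0,0,0,0,0.12],[0,0,0,0,0,0.12],[0,0,0,0,0,0.12],[0,0,0,0,0,0.09],[0,0,0,0,0,0]]]'
python3 - <<'E'
from h import *
s=read_state();print(s['wrist_force'],s['torque'])
go(.505,-.059,.10,.76-np.pi/2)
t=read_camera("top");cv2.imwrite("pics/t1.png",t);sd=read_camera("side");cv2.imwrite("pics/s1.png",sd)
a=cv2.resize(t[170:280,200:400],None,fx=4,fy=4,interpolation=cv2.INTER_CUBIC)[:300]
crop(t,(210,165,400,270),4,"pics/t1c.png")
E
```

```text
time: 6.27
tool_pos: [0.5188, 0.1083, 0.1526]
tcp_rot: [1.292, 2.859, 0.003]
wrist_force: [1.3, -0.5, -0.0]
width: 0.475
grip_force: 0.0
time: 6.93
tool_pos: [0.5176, 0.1082, 0.1498]
tcp_rot: [2.474, 1.933, 0.002]
wrist_force: [0.7, -0.6, 0.4]
width: 0.937
grip_force: 0.0
time: 7.43
tool_pos: [0.5176, 0.1082, 0.1498]
tcp_rot: [2.917, 1.165, 0.002]
wrist_force: [0.2, 0.3, -0.5]
width: 0.931
grip_force: 0.0
[ 0.1948  0.3405 -0.5297] [ 0.0339 -0.0106  0.0152]
shift cm [-12.44  11.24   4.98] az [(np.float64(0.0), 'q6', np.float64(0.69)), (np.float64(-3.141), 'q6', np.float64(-2.45))] tilt [ 0.002 -0.    -1.   ] psi -0.811
```

View pics/t1c.png

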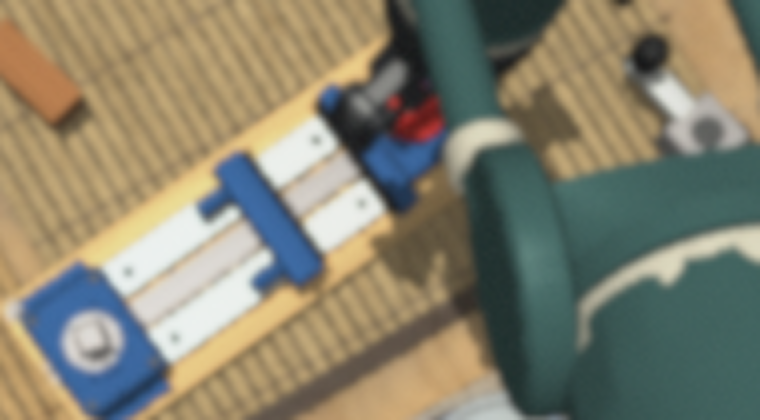

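The knob bar is half hidden by the arm in this picture; the shaft sits at t1c (93,340). I'll grasp the crank now, and take enlarged shaft views to find its angle.

```bash
python3 -m crank '[[[-2.49,2.25,0,0,0,0],[-2.49,2.25,0,0,0,0],[-2.49,2.25,0,0,0,0],[-2.49,2.25,0,0,0,0],[-2.48,2.24,0,0,0,0],[0,0,2.5,0,0,0],[0,0,2.5,0,0,0],[0,0,0,0,0,0]]]'
python3 - <<'E'
from h import *
t=cv2.imread("pics/t1.png");s=cv2.imread("pics/side0.png")
f=lambda im,r:cv2.resize(im[r[1]:r[3],r[0]:r[2]],(400,400),interpolation=cv2.INTER_CUBIC)
cv2.imwrite("pics/shaft.png",np.hstack([f(t,(220,237,246,263)),f(s,(230,195,256,221))]))
go(.505,-.059,.010,.76-np.pi/2)
E
```

```text
time: 8.2
tool_pos: [0.5007, -0.0594, 0.0951]
tcp_rot: [-2.912, -1.167, 0.01]
wrist_force: [-1.7, -0.1, -1.0]
width: 0.935
grip_force: 0.0
shift cm [0.38 0.32 8.5 ] az [(np.float64(0.002), 'q6', np.float64(0.69)), (np.float64(-3.139), 'q6', np.float64(-2.45))] tilt [-0.008  0.001 -1.   ] psi -0.808
```

View pics/shaft.png

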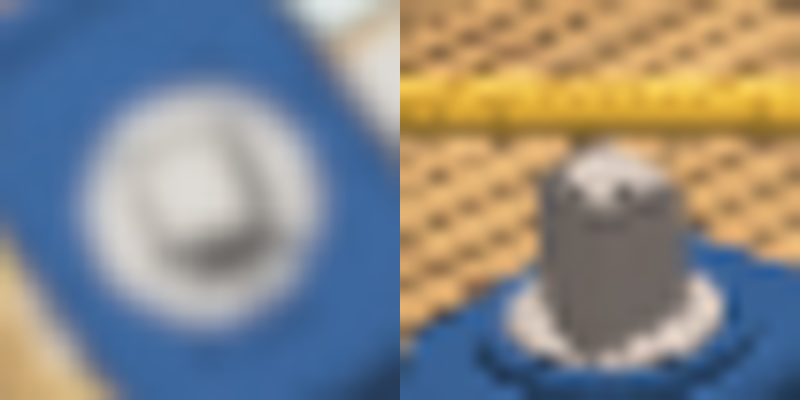

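The crank hub is free to grasp. The shaft's flats lie at about 0.29 rad world: side-edge widths of 50:95 px give about 0.22, the top edge slope gives 0.3–0.35, and the 45 mm jaw opening gives 0.29. Grasping the hub now.

```bash
python3 -m crank '[[[0,0,0,0,0,0],[0,0,0,0,0,0]]]' >/dev/null; python3 -c "
from h import *
go(.505,-.059,.010,.76-np.pi/2)"
python3 -m crank '[[[0,0,2.5,0,0,0],[0,0,1.5,0,0,0],[0,0,0,0,0,0],[0,0,0,0,0,0]]]'; python3 -c "
from h import *
go(.505,-.059,.010,.76-np.pi/2)"
```

```text
shift cm [-0.01  0.    9.01] az [(np.float64(0.003), 'q6', np.float64(0.69)), (np.float64(-3.138), 'q6', np.float64(-2.45))] tilt [ 0.001 -0.    -1.   ] psi -0.807
time: 8.7
tool_pos: [0.5048, -0.0586, 0.0601]
tcp_rot: [2.915, 1.17, 0.0]
wrist_force: [-1.1, -0.5, -0.2]
width: 0.932
grip_force: 0.0
shift cm [-0.02  0.04  5.01] az [(np.float64(0.003), 'q6', np.float64(0.69)), (np.float64(-3.138), 'q6', np.float64(-2.45))] tilt [ 0. -0. -1.] psi -0.808
```

```bash
python3 -m crank '[[[0,0,2,0,0,0],[0,0,1.5,0,0,0],[0,0,1.5,0,0,0],[0,0,0,0,0,0],[0,0,0,0,0,0]]]'
python3 -m crank '[[[0,0,0,0,0,0],[0,0,0,0,0,0],[0,0,0,0,0,0],[0,0,0,0,0,0],[0,0,0,0,0,0],[0,0,0,0,0,0]]]' 0 70
python3 -m crank '[[[0,0,-1,0,0,0],[0,0,-2,0,0,0],[0,0,-3,0,0,0],[0,0,-3,0,0,0],[0,0,-3,0,0,0],[0,0,0,0,0,0],[0,0,0,0,0,0]]]'
python3 - <<'E'
from h import *
go(*cl(.18),.12,.285+np.pi/2)
t=read_camera("top");cv2.imwrite("pics/t2.png",t);sd=read_camera("side");cv2.imwrite("pics/s2.png",sd)
a=cv2.resize(t[120:280,200:410],(420,320),interpolation=cv2.INTER_CUBIC);b=cv2.resize(sd[170:330,280:440],(320,320));cv2.imwrite("pics/c2.png",np.hstack([a,b]))
E
```

```text
time: 9.12
tool_pos: [0.5051, -0.0589, 0.0104]
tcp_rot: [2.916, 1.169, 0.001]
wrist_force: [-0.3, -0.5, 0.9]
width: 0.935
grip_force: 0.0
time: 9.62
tool_pos: [0.5058, -0.0593, 0.0109]
tcp_rot: [2.915, 1.167, 0.004]
wrist_force: [-1.3, 0.5, 6.3]
width: 0.41
grip_force: 69.2
time: 10.2
tool_pos: [0.5059, -0.0593, 0.1318]
tcp_rot: [2.914, 1.167, 0.007]
wrist_force: [0.1, 0.3, -3.8]
width: 0.406
grip_force: 69.5
shift cm [ 15.68 -33.48   1.09] az [(np.float64(-2.665), 'q6', np.float64(-1.21)), (np.float64(0.477), 'q6', np.float64(1.93))] tilt [ 0.005 -0.001 -1.   ] psi -0.809
```

View pics/c2.png

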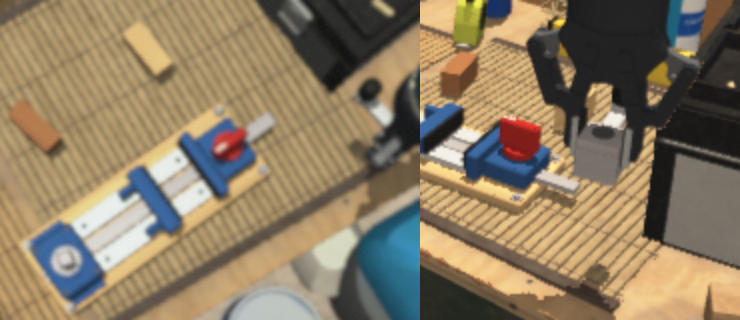

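Run:
```python
from h import *
t=cv2.imread("pics/t2.png");s=cv2.imread("pics/s2.png")
g=cv2.resize(t[148:208,360:410],None,fx=8,fy=8,interpolation=cv2.INTER_CUBIC);h=cv2.resize(s[205:265,350:400],None,fx=8,fy=8,interpolation=cv2.INTER_CUBIC)
cv2.imwrite("pics/c3.png",np.hstack([g[:480],h[:480]]))
for n,d in(("hub",0),("handle",.055)):
    p=np.array([.5059+d*np.cos(.762),-.0593+d*np.sin(.762),.157 if d==0 else .192]);print(n,(proj("top",p)-[360,148])*8,(proj("side",p)-[350,205])*8+[400,0])
```

```text
hub [327.6314 301.8795] [577.3288 237.5555]
handle [205.9521 115.8567] [661.7014 -26.0068]
```

View pics/c3.png

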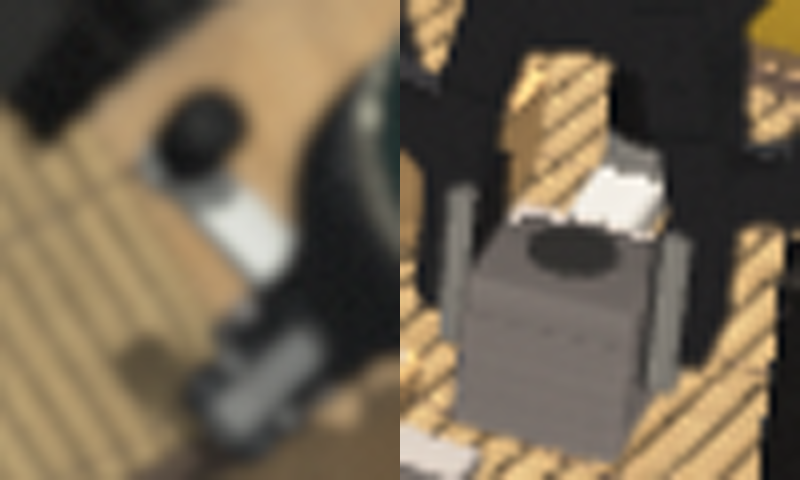

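The hub hole matches its expected place within about 1.5 px, and the handle cap matches too, so the crank is held centred. Carrying it to the shaft.

```bash
python3 -m crank '[[[1,-2,0,0,0,0],[1.57,-3.35,0,0,0,0],[1.57,-3.35,0,0,0,0],[1.57,-3.35,0,0,0,0],[1.57,-3.35,0,0,0,0],[1.57,-3.35,0,0,0,0],[1.57,-3.35,0,0,0,0],[1.57,-3.35,0,0,0,0]]]'
python3 -m crank '[[[1.57,-3.35,0,0,0,0],[1.57,-3.35,0,0,0,0],[1.12,-2.6,0,0,0,0],[0,0,0,0,0,-0.12],[0,0,0,0,0,-0.12],[0,0,0,0,0,-0.12],[0,0,0,0,0,-0.12],[0,0,0,0,0,-0.12]]]'
python3 -m crank '[[[0,0,0,0,0,-0.12],[0,0,0,0,0,-0.12],[0,0,0,0,0,-0.12],[0,0,0,0,0,-0.12],[0,0,0,0,0,-0.12],[0,0,0,0,0,-0.12],[0,0,0,0,0,-0.12],[0,0,0,0,0,-0.12]]]'
python3 -m crank '[[[0,0,0,0,0,-0.12],[0,0,0,0,0,-0.12],[0,0,0,0,0,-0.12],[0,0,0,0,0,-0.12],[0,0,0,0,0,-0.12],[0,0,0,0,0,-0.12],[0,0,0,0,0,-0.12],[0,0,0,0,0,-0.12]]]'
python3 -m crank '[[[0,0,0,0,0,-0.12],[0,0,0,0,0,-0.02],[0,0,0,0,0,0]]]'
python3 - <<'E'
from h import *
go(*cl(.18),.084,.285+np.pi/2)
E
```

```text
time: 10.97
tool_pos: [0.4125, 0.2085, 0.1268]
tcp_rot: [2.916, 1.167, -0.008]
wrist_force: [0.6, 0.4, -3.0]
width: 0.407
grip_force: 69.7
time: 11.63
tool_pos: [0.38, 0.3034, 0.1264]
tcp_rot: [-2.434, -1.985, 0.009]
wrist_force: [0.1, 0.3, -3.6]
width: 0.407
grip_force: 70.1
time: 12.3
tool_pos: [0.3802, 0.3032, 0.1264]
tcp_rot: [-1.242, -2.882, 0.008]
wrist_force: [0.0, -0.4, -3.3]
width: 0.412
grip_force: 70.1
time: 12.97
tool_pos: [0.3802, 0.3032, 0.1264]
tcp_rot: [0.229, -3.128, 0.005]
wrist_force: [0.1, -0.1, -3.6]
width: 0.404
grip_force: 70.1
time: 13.22
tool_pos: [0.3807, 0.3036, 0.1272]
tcp_rot: [0.435, -3.108, 0.003]
wrist_force: [0.5, 0.6, -3.6]
width: 0.409
grip_force: 70.1
shift cm [-0.41 -1.39  4.32] az [(np.float64(-0.007), 'q6', np.float64(-1.21)), (np.float64(3.135), 'q6', np.float64(1.93))] tilt [-0.003 -0.002 -1.   ] psi 1.849
```

```bash
python3 -m crank '[[[-0.4,-1.36,0,0,0,-0.007],[0,0,2,0,0,0],[0,0,1.9,0,0,0],[0,0,0,0,0,0],[0,0,0,0,0,0]]]'
python3 - <<'E'
from h import *
go(.3885,.2908,.063,.285+np.pi/2)
t=read_camera("top");sd=read_camera("side")
f=lambda im,r:cv2.resize(im[r[1]:r[3],r[0]:r[2]],(400,400),interpolation=cv2.INTER_CUBIC)
cv2.imwrite("pics/c4.png",np.hstack([f(t,(205,217,265,277)),f(sd,(215,175,275,235))]))
E
```

```text
time: 13.63
tool_pos: [0.3879, 0.2914, 0.0884]
tcp_rot: [0.446, -3.105, 0.003]
wrist_force: [1.1, 0.6, -3.1]
width: 0.409
grip_force: 70.1
shift cm [-0.05 -0.07  2.54] az [(np.float64(0.0), 'q6', np.float64(-1.21)), (np.float64(-3.141), 'q6', np.float64(1.93))] tilt [-0.004 -0.003 -1.   ] psi 1.856
```

View pics/c4.png

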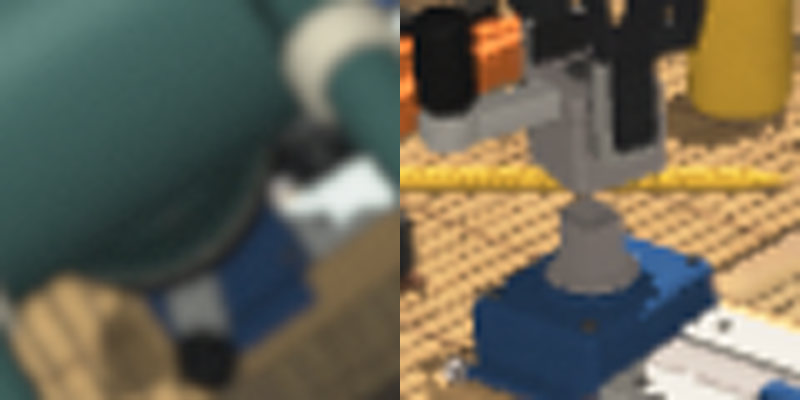

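Side view: the hub's lower corner is at (583,190), right above the shaft, and face widths of 48:82 match the shaft's 50:95. I'll lower gently.

```bash
python3 -m crank '[[[0,0,0.5,0,0,0],[0,0,0.5,0,0,0],[0,0,0.4,0,0,0],[0,0,0,0,0,0]]]'
python3 -m crank '[[[0,0,0.3,0,0,0],[0,0,0.3,0,0,0],[0,0,0,0,0,0]]]'
python3 -c "
from h import *
print(read_state()['torque']);go(.3885,.2908,.0525,.285+np.pi/2)"
```

```text
time: 14.07
tool_pos: [0.3901, 0.293, 0.0768]
tcp_rot: [-0.449, 3.108, 0.001]
wrist_force: [-0.5, -0.5, 1.4]
width: 0.409
grip_force: 70.5
time: 14.32
tool_pos: [0.392, 0.2941, 0.075]
tcp_rot: [-0.449, 3.106, 0.002]
wrist_force: [-6.4, -5.1, 24.9]
width: 0.409
grip_force: 68.2
[-0.9821  1.3699 -0.0395]
shift cm [ 0.43 -0.22  2.25] az [(np.float64(0.002), 'q6', np.float64(-1.21)), (np.float64(-3.139), 'q6', np.float64(1.93))] tilt [ 0.003  0.002 -1.   ] psi 1.858
```

```bash
python3 -m crank '[[[0,0,-0.8,0,0,0],[0,0,-0.2,0,0,0],[0,0,0,0,0,0],[0,0,0,0,0,0],[0,0,0,0,0,0]]]'
python3 -c "
from h import *
print(read_state()['torque']);go(.3885,.2908,.0525,.285+np.pi/2)"
```

```text
time: 14.73
tool_pos: [0.3889, 0.2922, 0.0793]
tcp_rot: [0.449, -3.108, 0.001]
wrist_force: [-0.8, 0.6, -3.9]
width: 0.406
grip_force: 70.3
[ 0.032  -0.069  -0.0221]
shift cm [ 0.08 -0.12  2.68] az [(np.float64(0.002), 'q6', np.float64(-1.21)), (np.float64(-3.139), 'q6', np.float64(1.93))] tilt [-0.001 -0.001 -1.   ] psi 1.858
```

```bash
python3 -m crank '[[[0.08,-0.14,0,0,0,0],[0,0,0.3,0,0,0],[0,0,0.3,0,0,0],[0,0,0,0,0,0],[0,0,0,0,0,0]]]'
python3 -m crank '[[[0,0,0.3,0,0,0],[0,0,0,0,0,0],[0,0,0,0,0,0]]]'
python3 -c "
from h import *
print(read_state()['torque']);go(.3885,.2908,.0525,.285+np.pi/2)"
```

```text
time: 15.15
tool_pos: [0.3885, 0.2906, 0.0735]
tcp_rot: [0.449, -3.107, 0.001]
wrist_force: [-1.3, 0.0, -2.9]
width: 0.404
grip_force: 70.4
time: 15.4
tool_pos: [0.388, 0.2907, 0.0714]
tcp_rot: [0.449, -3.106, 0.001]
wrist_force: [-5.3, -1.4, 3.5]
width: 0.408
grip_force: 71.1
[-0.2312  1.0731  0.0272]
shift cm [-0.06 -0.    1.89] az [(np.float64(0.002), 'q6', np.float64(-1.21)), (np.float64(-3.14), 'q6', np.float64(1.93))] tilt [-0.003 -0.001 -1.   ] psi 1.858
```

```bash
python3 -m crank '[[[0.1,0,0.1,0,0,0],[0,0,0.3,0,0,0],[0,0,0,0,0,0],[0,0,0,0,0,0]]]'
python3 -c "
from h import *
print(read_state()['torque']);go(.3885,.2908,.0525,.285+np.pi/2)"
```

```text
time: 15.73
tool_pos: [0.3872, 0.2903, 0.067]
tcp_rot: [0.449, -3.107, 0.001]
wrist_force: [-4.7, -0.5, -0.3]
width: 0.407
grip_force: 72.2
[-0.12    0.8167  0.0581]
shift cm [-0.14  0.01  1.45] az [(np.float64(0.002), 'q6', np.float64(-1.21)), (np.float64(-3.139), 'q6', np.float64(1.93))] tilt [-0.002 -0.001 -1.   ] psi 1.858
```

It is sliding on. I'll continue down, relieving the −x force as it goes.

```bash
python3 -m crank '[[[0.1,0,0.2,0,0,0],[0,0,0.4,0,0,0],[0,0,0.4,0,0,0],[0,0,0,0,0,0],[0,0,0,0,0,0]]]'
python3 -m crank '[[[0,0,0.4,0,0,0],[0,0,0.2,0,0,0],[0,0,0,0,0,0],[0,0,0,0,0,0]]]'
python3 -c "
from h import *
print(read_state()['torque']);go(.3885,.2908,.0525,.285+np.pi/2)"
```

```text
time: 16.15
tool_pos: [0.3865, 0.29, 0.0562]
tcp_rot: [0.449, -3.107, 0.001]
wrist_force: [-3.4, 0.1, -5.5]
width: 0.406
grip_force: 71.6
time: 16.48
tool_pos: [0.3865, 0.2902, 0.053]
tcp_rot: [0.449, -3.106, 0.002]
wrist_force: [-11.8, -5.3, 14.9]
width: 0.406
grip_force: 74.3
[-0.8695  1.8526  0.0552]
shift cm [-0.21  0.    0.05] az [(np.float64(0.002), 'q6', np.float64(-1.21)), (np.float64(-3.139), 'q6', np.float64(1.93))] tilt [-0.003 -0.001 -1.   ] psi 1.858
```

```bash
python3 -m crank '[[[0,0,0,0,0,0],[0,0,0,0,0,0],[0,0,0,0,0,0],[0,0,-2,0,0,0],[0,0,-2,0,0,0],[0,0,-2.5,0,0,0],[0,0,-2.5,0,0,0],[0,0,0,0,0,0]]]' 6 60
python3 -m crank '[[[2.5,0,0,0,0,0],[2.8,0,0,0,0,0],[0,0,0,0,0,0],[0,0,0,0,0,0]]]'
python3 - <<'E'
from h import *
go(.3357,.2753,.085,.285+np.pi/2)
t=read_camera("top");sd=read_camera("side")
f=lambda im,r:cv2.resize(im[r[1]:r[3],r[0]:r[2]],(400,400),interpolation=cv2.INTER_CUBIC)
cv2.imwrite("pics/c5.png",np.hstack([f(t,(205,217,265,277)),f(sd,(205,165,285,245))]))
cv2.imwrite("pics/s5.png",sd)
E
```

```text
time: 17.15
tool_pos: [0.3918, 0.2933, 0.1473]
tcp_rot: [-0.448, 3.098, 0.008]
wrist_force: [0.8, 1.2, 0.1]
width: 0.704
grip_force: 0.0
time: 17.48
tool_pos: [0.3362, 0.2754, 0.1411]
tcp_rot: [-0.451, 3.108, 0.0]
wrist_force: [0.0, 0.5, 0.8]
width: 0.702
grip_force: 0.0
shift cm [0.06 0.01 5.61] az [(np.float64(0.003), 'q6', np.float64(-1.17)), (np.float64(-3.139), 'q6', np.float64(1.97))] tilt [ 0.001  0.    -1.   ] psi 1.859
```

View pics/c5.png

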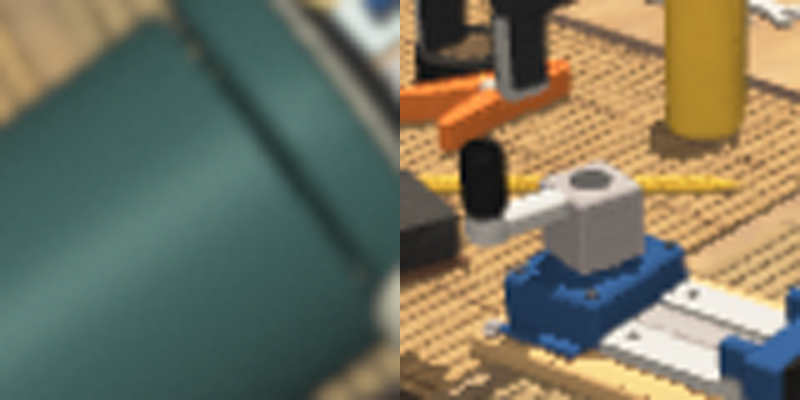

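The crank is seated (its hub sits flush at c5 (595,220)) and the handle is directly below the fingers. I'll grip the handle and wind open.

```bash
python3 -m crank '[[[0.06,0,2,0,0,0],[0,0,2,0,0,0],[0,0,1.4,0,0,0],[0,0,0,0,0,0],[0,0,0,0,0,0]]]'
python3 -m crank '[[[0,0,0,0,0,0],[0,0,0,0,0,0],[0,0,0,0,0,0],[0,0,0,0,0,0],[0,0,0,0,0,0]]]' 0 60
python3 -m crank '[[[-0.08,-0.96,0,0,0,0],[-0.25,-0.93,0,0,0,0],[-0.41,-0.87,0,0,0,0],[-0.55,-0.79,0,0,0,0],[0,0,0,0,0,0]]]'
python3 -c "
from h import *
s=read_state();print(s['torque'],s['wrist_force']);p=s['tool_pos'][:2]-[.3885,.2908];print(np.arctan2(p[1],p[0])+2*np.pi,np.hypot(*p)); go(.3357,.2753,.085)"
```

```text
time: 18.0
tool_pos: [0.3363, 0.2752, 0.0867]
tcp_rot: [0.449, -3.108, 0.001]
wrist_force: [0.2, -0.1, 0.8]
width: 0.71
grip_force: 0.0
time: 18.42
tool_pos: [0.3368, 0.2758, 0.0884]
tcp_rot: [-0.449, 3.107, 0.001]
wrist_force: [-0.8, -1.4, 3.8]
width: 0.225
grip_force: 58.5
time: 18.83
tool_pos: [0.3598, 0.2447, 0.0882]
tcp_rot: [-0.447, 3.108, 0.003]
wrist_force: [-0.9, 1.7, 5.6]
width: 0.222
grip_force: 59.0
[0.5331 0.231  0.065 ] [-0.948   1.6578  5.5809]
4.155324957825658 0.05435552225488712
shift cm [1.45 3.62 0.32] az [] tilt [ 0.001  0.002 -1.   ] psi 1.856
```

```bash
python3 -m crank '[[[-0.68,-0.68,0,0,0,0],[-0.79,-0.55,0,0,0,0],[-0.87,-0.41,0,0,0,0],[-0.93,-0.25,0,0,0,0],[-0.96,-0.08,0,0,0,0],[-0.96,0.08,0,0,0,0],[-0.93,0.25,0,0,0,0],[-0.87,0.41,0,0,0,0]]]'
python3 -m crank '[[[-0.79,0.55,0,0,0,0],[-0.68,0.68,0,0,0,0],[-0.55,0.79,0,0,0,0],[-0.41,0.87,0,0,0,0],[-0.25,0.93,0,0,0,0],[-0.08,0.96,0,0,0,0],[0.08,0.96,0,0,0,0],[0,0,0,0,0,0]]]'
python3 -c "
from h import *
s=read_state();print(s['torque'],s['wrist_force']);p=s['tool_pos'][:2]-[.3885,.2908];print(np.arctan2(p[1],p[0])+2*np.pi,np.hypot(*p)); go(.3357,.2753,.085)
sd=read_camera('side');cv2.imwrite('pics/s6.png',sd);t=read_camera('top');cv2.imwrite('pics/t6.png',t)"
```

```text
time: 19.5
tool_pos: [0.4289, 0.2509, 0.0879]
tcp_rot: [0.449, -3.107, 0.005]
wrist_force: [-3.9, -5.7, 10.4]
width: 0.217
grip_force: 59.6
time: 20.17
tool_pos: [0.4402, 0.3154, 0.0883]
tcp_rot: [-0.451, 3.106, -0.001]
wrist_force: [4.0, -2.1, 4.8]
width: 0.219
grip_force: 59.2
[-0.2579 -0.1988  0.0332] [ 4.05   -2.0578  4.7677]
6.7280127217006385 0.05722915382102849
shift cm [11.16 -0.88  0.3 ] az [] tilt [ 0.003 -0.    -1.   ] psi 1.859
```

```bash
python3 -m crank '[[[0.25,0.93,0,0,0,0],[0.41,0.87,0,0,0,0],[0.55,0.79,0,0,0,0],[0.68,0.68,0,0,0,0],[0,0,0,0,0,0],[0,0,0,0,0,0]]]'
cat > w.py <<'E'
from h import *
s=read_state();p=s['tool_pos'][:2]-[.3885,.2908];a=np.arctan2(p[1],p[0])%(2*np.pi);f=s['wrist_force'][:2]
print("ang",a,"r",np.hypot(*p),"tangential",f@[-np.sin(a),np.cos(a)],"radial",f@[np.cos(a),np.sin(a)],s['wrist_force'][2])
E
python3 w.py
python3 -m crank '[[[0.39,0.27,0,0,0,0],[0,0,0,0,0,0],[0,0,0,0,0,0]]]' >/dev/null; python3 w.py
```

```text
time: 20.77
tool_pos: [0.4127, 0.3417, 0.0884]
tcp_rot: [-0.45, 3.106, 0.001]
wrist_force: [3.8, 0.2, 5.8]
width: 0.224
grip_force: 59.3
ang 1.1268928807202259 r 0.05635128098229772 tangential -3.2992051853488027 radial 1.8423579969390547 5.839189044905852
ang 1.2061975869936414 r 0.056163281771773606 tangential -2.92047535433543 radial 1.5023668307522122 5.1157019221215725
```

```bash
python3 -m crank '[[[0.42,0.23,0,0,0,0],[0,0,0,0,0,0],[0,0,0,0,0,0]]]' >/dev/null; python3 w.py; python3 -m crank '[[[0.43,0.2,0,0,0,0],[0,0,0,0,0,0],[0,0,0,0,0,0]]]' >/dev/null; python3 w.py
```

```text
ang 1.2897352619482474 r 0.055971776702684224 tangential -3.572339986354994 radial 2.1305366045485545 4.80773617727501
ang 1.3605019802034988 r 0.055738172682534115 tangential -4.440547064703878 radial 1.3927080513160077 4.349318767021297
```

```bash
python3 -m crank '[[[0.44,0.16,0,0,0,0],[0,0,0,0,0,0],[0,0,0,0,0,0]]]' >/dev/null; python3 w.py
python3 - <<'E'
from h import *
t=read_camera('top');cv2.imwrite('pics/t7.png',t);s=read_camera('side')
cv2.imwrite("pics/c7.png",np.hstack([cv2.resize(t[120:280,190:340],(375,400),interpolation=cv2.INTER_CUBIC),cv2.resize(s[190:300,215:325],(400,400),interpolation=cv2.INTER_CUBIC)]))
E
```

```text
ang 1.4016755385971975 r 0.055457323269220184 tangential -12.130250651529435 radial 0.4329099691432099 2.2183611789337894
```

View pics/c7.png

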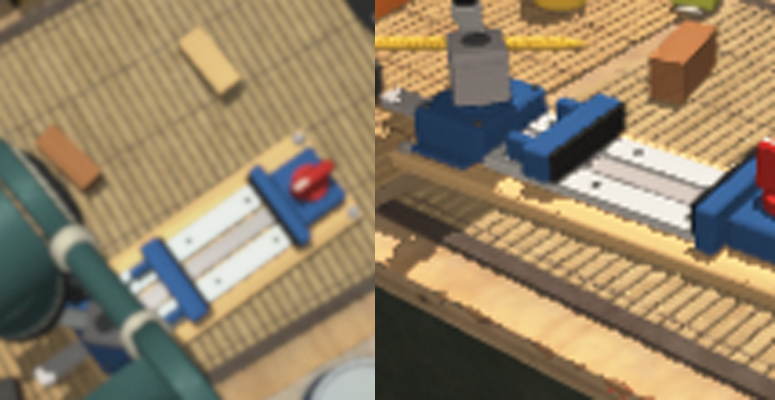

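The jaw is at its open stop: tangential force spiked to 12 N, and c7 shows the jaw beside the housing. Both blocks are unmoved. I'll release and fetch the pale block.

```bash
python3 -m crank '[[[-0.3,-0.1,0,0,0,0],[0,0,0,0,0,0],[0,0,0,0,0,0],[0,0,0,0,0,0],[0,0,-2,0,0,0],[0,0,-3,0,0,0],[0,0,-3,0,0,0],[0,0,0,0,0,0]]]' 5 60
python3 -m crank '[[[0,0,0,0,0,0.12],[0,0,0,0,0,0.12],[0,0,0,0,0,0.12],[0,0,0,0,0,0.12],[0,0,0,0,0,0.12],[0,0,0,0,0,0.12],[0,0,0,0,0,0.12],[0,0,0,0,0,0.12]]]' 8.5
python3 -m crank '[[[0,0,0,0,0,0.12],[0,0,0,0,0,0.11],[0,0,0,0,0,0],[0,0,0,0,0,0]]]'
python3 -c "
from h import *
go(.6329,.1974,.06,.672)
t=read_camera('top');cv2.imwrite('pics/t8.png',t)
print(blk(t,'pale')[:1],blk(t,'brown')[:1])"
```

```text
time: 22.53
tool_pos: [0.3982, 0.3474, 0.1732]
tcp_rot: [-0.449, 3.101, 0.008]
wrist_force: [1.4, 1.5, 1.6]
width: 0.585
grip_force: 0.0
time: 23.2
tool_pos: [0.3946, 0.3446, 0.1662]
tcp_rot: [-1.045, -2.961, 0.002]
wrist_force: [-0.2, 1.2, -0.3]
width: 0.996
grip_force: 0.0
time: 23.53
tool_pos: [0.3949, 0.3447, 0.1665]
tcp_rot: [-1.365, -2.828, 0.002]
wrist_force: [0.5, -0.8, 0.5]
width: 0.992
grip_force: 0.0
shift cm [-26.34   9.49  10.63] az [(np.float64(-0.001), 'q6', np.float64(-0.37)), (np.float64(3.141), 'q6', np.float64(2.77))] tilt [-0.001 -0.001 -1.   ] psi 0.671
[(269.8, 160.5, 2400.5, ((269.4230651855469, 154.61538696289062), (97.7393569946289, 60.65298080444336), 60.2551155090332))] [(217.9, 184.6, 175.5, ((216.51637268066406, 183.68032836914062), (27.2718563079834, 10.370986938476562), 39.80556869506836))]
```

```bash
python3 -c "
from h import *
t=cv2.imread('pics/t8.png');print(blobs(t,(12,70,185),(25,150,255),(255,125,295,168))[:2])"
python3 -m crank '[[[-3.29,1.19,0,0,0,0],[-3.29,1.19,0,0,0,0],[-3.29,1.19,0,0,0,0],[-3.29,1.19,0,0,0,0],[-3.29,1.19,0,0,0,0],[-3.29,1.19,0,0,0,0],[-3.29,1.19,0,0,0,0],[-3.29,1.19,0,0,0,0]]]'
python3 -m crank '[[[0,0,2.5,0,0,0],[0,0,3,0,0,0],[0,0,2.5,0,0,0],[0,0,0,0,0,0],[0,0,0,0,0,0],[0,0,0,0,0,0]]]'
python3 -c "
from h import *
go(.6329,.1974,.004,.672)
s=read_camera('side');crop(s,(300,180,420,270),6,'pics/c9.png')"
```

```text
[(273.3, 142.8, 277.0, ((273.57318115234375, 142.8414764404297), (27.0180606842041, 11.713031768798828), 51.34019088745117))]
time: 24.25
tool_pos: [0.6344, 0.1962, 0.1669]
tcp_rot: [-1.367, -2.828, 0.0]
wrist_force: [-0.5, 1.2, 0.1]
width: 0.991
grip_force: 0.0
time: 24.75
tool_pos: [0.634, 0.1977, 0.0884]
tcp_rot: [1.368, 2.827, 0.001]
wrist_force: [0.0, -0.7, 2.0]
width: 0.996
grip_force: 0.0
shift cm [ 0.05 -0.12  8.44] az [(np.float64(-0.003), 'q6', np.float64(-0.37)), (np.float64(3.139), 'q6', np.float64(2.77))] tilt [ 0.001  0.    -1.   ] psi 0.669
```

View pics/c9.png

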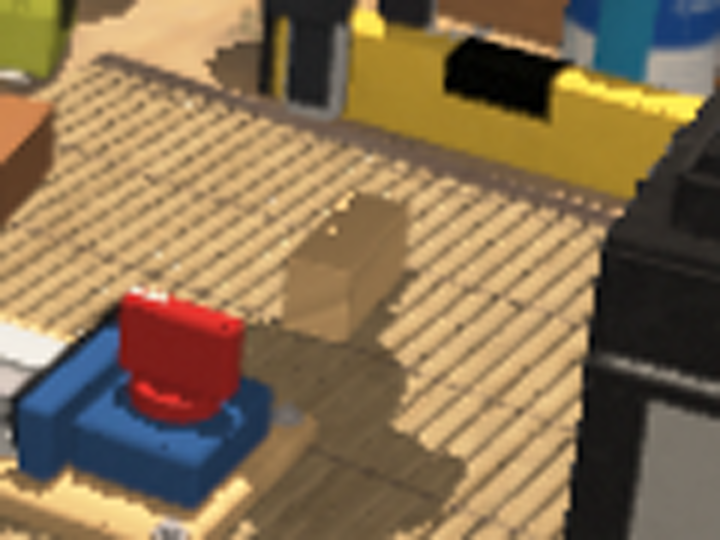

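The pale block is still in place (c9 345,265), in the gripper's shadow, and the knob bar lies along the clamp. I'll grasp it.

```bash
python3 -m crank '[[[0.05,-0.12,2.4,0,0,0],[0,0,2.5,0,0,0],[0,0,2,0,0,0],[0,0,1.5,0,0,0],[0,0,0,0,0,0],[0,0,0,0,0,0]]]'
python3 -m crank '[[[0,0,0,0,0,0],[0,0,0,0,0,0],[0,0,0,0,0,0],[0,0,0,0,0,0]]]' 0 50
python3 -m crank '[[[0,0,-0.5,0,0,0],[0,0,-2,0,0,0],[0,0,-3,0,0,0],[0,0,-3,0,0,0],[0,0,-1.5,0,0,0],[0,0,0,0,0,0],[0,0,0,0,0,0],[0,0,0,0,0,0]]]'
python3 -c "
from h import *
go(*cl(.0165),.024,YAW+np.pi/2)"
```

```text
time: 25.3
tool_pos: [0.6324, 0.1972, 0.0039]
tcp_rot: [1.37, 2.827, 0.0]
wrist_force: [1.4, -0.3, 0.7]
width: 0.994
grip_force: 0.0
time: 25.63
tool_pos: [0.6344, 0.1976, 0.006]
tcp_rot: [1.369, 2.824, 0.005]
wrist_force: [1.3, 0.5, 6.5]
width: 0.737
grip_force: 56.8
time: 26.3
tool_pos: [0.631, 0.1966, 0.102]
tcp_rot: [-1.37, -2.825, 0.002]
wrist_force: [0.7, 0.8, -1.0]
width: 0.738
grip_force: 56.1
shift cm [  6.13 -14.12   7.83] az [(np.float64(-3.083), 'q6', np.float64(2.85)), (np.float64(0.058), 'q6', np.float64(-0.29))] tilt [-0.002 -0.001 -1.   ] psi 0.668
```

```bash
python3 -m crank '[[[1.53,-3.53,0,0,0,0],[1.53,-3.53,0,0,0,0],[1.53,-3.53,0,0,0,0],[1.53,-3.53,0,0,0,0],[0,0,0,0,0,0.058],[0,0,2.5,0,0,0],[0,0,2,0,0,0],[0,0,0,0,0,0]]]'
python3 -m crank '[[[0,0,0,0,0,0],[0,0,0,0,0,0],[0,0,0,0,0,0]]]'
python3 -c "
from h import *
print(lc(read_state()['tool_pos']));go(*cl(.0165),.026,YAW+np.pi/2)"
```

```text
time: 26.97
tool_pos: [0.4777, 0.156, 0.0526]
tcp_rot: [-1.448, -2.779, 0.012]
wrist_force: [-1.1, 0.6, -0.9]
width: 0.742
grip_force: 56.0
time: 27.22
tool_pos: [0.4842, 0.1577, 0.059]
tcp_rot: [1.452, 2.785, 0.001]
wrist_force: [0.7, 0.3, -0.2]
width: 0.743
grip_force: 56.0
[ 0.0156 -0.0021]
shift cm [ 0.09 -0.22  3.3 ] az [(np.float64(-3.141), 'q6', np.float64(2.85)), (np.float64(0.0), 'q6', np.float64(-0.29))] tilt [ 0.001  0.    -1.   ] psi 0.61
```

```bash
python3 -m crank '[[[0.1,-0.22,0.5,0,0,0],[0,0,1.2,0,0,0],[0,0,1.0,0,0,0],[0,0,0.4,0,0,0],[0,0,0,0,0,0],[0,0,0,0,0,0],[0,0,0,0,0,0]]]'
python3 -m crank '[[[0,0,0.2,0,0,0],[0,0,0,0,0,0],[0,0,0,0,0,0]]]'
```

```text
time: 27.8
tool_pos: [0.4806, 0.157, 0.0267]
tcp_rot: [-1.452, -2.785, 0.001]
wrist_force: [-0.3, -0.3, -0.6]
width: 0.74
grip_force: 56.0
time: 28.05
tool_pos: [0.481, 0.1571, 0.026]
tcp_rot: [-1.452, -2.786, 0.0]
wrist_force: [-2.9, -1.2, 7.2]
width: 0.738
grip_force: 57.1
```

Contact came at the expected height. Releasing, then on to the brown block.

```bash
python3 -m crank '[[[0,0,0,0,0,0],[0,0,0,0,0,0],[0,0,0,0,0,0],[0,0,-1,0,0,0],[0,0,-3,0,0,0],[0,0,-4,0,0,0],[0,0,-4,0,0,0],[0,0,0,0,0,0]]]' 8.4
python3 - <<'E'
from h import *
go(.5416,.3266,.06,.77)
t=read_camera('top');cv2.imwrite('pics/t10.png',t)
for b in blobs(t,(5,130,80),(14,230,255),(195,155,245,210))[:2]: print(b,onz("top",b[:2],.03))
E
```

```text
time: 28.72
tool_pos: [0.487, 0.1588, 0.1548]
tcp_rot: [1.446, 2.776, 0.016]
wrist_force: [3.0, 0.9, 1.7]
width: 0.981
grip_force: 0.0
shift cm [10.68 13.95  9.63] az [(np.float64(-0.16), 'q6', np.float64(-0.23)), (np.float64(2.982), 'q6', np.float64(2.91))] tilt [ 0.015  0.004 -1.   ] psi 0.61
(217.1, 183.0, 268.0, ((217.0, 182.50001525878906), (27.577163696289062, 10.60660171508789), 45.0)) [0.5423 0.3282 0.03  ]
```

```bash
python3 -m crank '[[[2.14,2.79,0,0,0,0],[2.14,2.79,0,0,0,0],[2.14,2.79,0,0,0,0],[2.14,2.79,0,0,0,0],[2.12,2.79,0,0,0,0],[0,0,2,0,0,-0.08],[0,0,2,0,0,-0.08],[0,0,2,0,0,0]]]'
python3 -m crank '[[[0,0,0,0,0,0],[0,0,0,0,0,0],[0,0,0,0,0,0]]]'
python3 - <<'E'
from h import *
go(.5416,.3268,.004,.77)
t=read_camera('top');s=read_camera('side')
for b in blobs(s,(3,110,60),(14,240,255),(280,185,320,230))[:2]: print(b)
for b in blobs(t,(12,70,150),(28,170,255),(268,190,310,225))[:3]: print(b,lc(onz("top",b[:2],.052)))
E
```

```text
time: 29.43
tool_pos: [0.5338, 0.3254, 0.084]
tcp_rot: [-1.217, -2.896, 0.001]
wrist_force: [-0.3, 0.8, -0.8]
width: 0.981
grip_force: 0.0
time: 29.68
tool_pos: [0.5343, 0.3245, 0.0857]
tcp_rot: [-1.225, -2.893, -0.0]
wrist_force: [0.8, 0.0, 0.4]
width: 0.983
grip_force: 0.0
shift cm [-0.34  0.68  8.17] az [(np.float64(-0.0), 'q6', np.float64(-0.23)), (np.float64(3.141), 'q6', np.float64(2.91))] tilt [ 0.  0. -1.] psi 0.77
(299.1, 206.6, 279.0, ((299.2691955566406, 206.65383911132812), (16.86598777770996, 22.749473571777344), 11.309932708740234))
(295.7, 208.3, 187.5, ((292.5337829589844, 205.04730224609375), (32.084354400634766, 10.113545417785645), 54.46232223510742)) [0.0127 0.007 ]
(306.1, 222.4, 20.5, ((305.5, 222.0), (4.0, 7.0), 90.0)) [0.0124 0.0462]
```

```bash
python3 -m crank '[[[-0.34,0.68,2.1,0,0,0],[0,0,2.5,0,0,0],[0,0,2,0,0,0],[0,0,1.5,0,0,0],[0,0,0,0,0,0],[0,0,0,0,0,0]]]'
python3 -m crank '[[[0,0,0,0,0,0],[0,0,0,0,0,0],[0,0,0,0,0,0],[0,0,0,0,0,0]]]' 0 50
python3 -m crank '[[[0,0,-0.5,0,0,0],[0,0,-2,0,0,0],[0,0,-3,0,0,0],[0,0,-3,0,0,0],[0,0,-2.5,0,0,0],[0,0,0,0,0,0],[0,0,0,0,0,0],[0,0,0,0,0,0]]]'
python3 -c "
from h import *
go(*cl(.051),.026,YAW+np.pi/2)"
```

```text
time: 30.28
tool_pos: [0.5415, 0.3267, 0.0047]
tcp_rot: [-1.225, -2.893, 0.0]
wrist_force: [0.6, 0.2, -0.0]
width: 0.983
grip_force: 0.0
time: 30.62
tool_pos: [0.5434, 0.3279, 0.0069]
tcp_rot: [1.223, 2.89, 0.006]
wrist_force: [-0.0, -0.6, 6.2]
width: 0.736
grip_force: 56.8
time: 31.28
tool_pos: [0.5407, 0.3265, 0.1137]
tcp_rot: [-1.224, -2.892, 0.001]
wrist_force: [-0.4, -0.7, -0.9]
width: 0.735
grip_force: 56.1
shift cm [ -4.65 -15.44   8.79] az [(np.float64(-2.981), 'q6', np.float64(2.91)), (np.float64(0.16), 'q6', np.float64(-0.23))] tilt [-0.001 -0.001 -1.   ] psi 0.77
```

```bash
python3 -m crank '[[[-1.16,-3.86,0,0,0,0],[-1.16,-3.86,0,0,0,0],[-1.16,-3.86,0,0,0,0],[-1.16,-3.86,0,0,0,0],[0,0,0,0,0,0.08],[0,0,2.5,0,0,0.08],[0,0,2,0,0,0],[0,0,0,0,0,0]]]'
python3 -m crank '[[[0,0,0,0,0,0],[0,0,0,0,0,0],[0,0,0,0,0,0]]]'
python3 -c "
from h import *
print(lc(read_state()['tool_pos']));go(*cl(.051),.027,YAW+np.pi/2)"
```

```text
time: 31.95
tool_pos: [0.4575, 0.1838, 0.0636]
tcp_rot: [-1.449, -2.779, 0.013]
wrist_force: [-0.9, -0.6, -1.6]
width: 0.737
grip_force: 55.9
time: 32.2
tool_pos: [0.4635, 0.1864, 0.0699]
tcp_rot: [1.451, 2.786, 0.001]
wrist_force: [0.4, -0.6, -1.0]
width: 0.735
grip_force: 55.9
[ 0.051  -0.0016]
shift cm [ 0.   -0.16  4.29] az [(np.float64(-3.141), 'q6', np.float64(2.91)), (np.float64(0.001), 'q6', np.float64(-0.23))] tilt [ 0.001  0.    -1.   ] psi 0.61
```

```bash
python3 -m crank '[[[0,-0.16,1,0,0,0],[0,0,1.5,0,0,0],[0,0,1.2,0,0,0],[0,0,0.4,0,0,0],[0,0,0,0,0,0],[0,0,0,0,0,0]]]'
python3 -m crank '[[[0,0,0.25,0,0,0],[0,0,0,0,0,0],[0,0,0,0,0,0]]]'
```

```text
time: 32.7
tool_pos: [0.4619, 0.1853, 0.0285]
tcp_rot: [1.451, 2.786, 0.001]
wrist_force: [-0.1, -0.2, -1.3]
width: 0.737
grip_force: 56.0
time: 32.95
tool_pos: [0.4626, 0.1855, 0.0269]
tcp_rot: [1.451, 2.785, 0.002]
wrist_force: [-1.3, -0.7, 5.0]
width: 0.738
grip_force: 56.7
```

```bash
python3 -m crank '[[[0,0,0,0,0,0],[0,0,0,0,0,0],[0,0,0,0,0,0],[0,0,-1,0,0,0],[0,0,-3,0,0,0],[0,0,-4,0,0,0],[0,0,-4,0,0,0],[0,0,-2,0,0,0]]]' 8.4
python3 -m crank '[[[0,0,0,0,0,0],[0,0,0,0,0,0],[0,0,0,0,0,0]]]'
python3 - <<'E'
from h import *
go(.397,.345,.086,.61)
t=read_camera('top');cv2.imwrite('pics/t11.png',t);s=read_camera('side');cv2.imwrite('pics/s11.png',s)
for nm,lo,hi in(("pale",(12,70,150),(28,170,255)),("brown",(3,110,60),(14,240,255))):
  for b in blobs(t,lo,hi,(250,190,310,235))[:1]: print(nm,b,lc(onz("top",b[3][0],.052)))
for b in blobs(t,(0,0,0),(180,255,60),(190,205,260,250))[:3]: print("black",b,onz("top",b[:2],.11))
E
```

```text
time: 33.62
tool_pos: [0.4639, 0.186, 0.1715]
tcp_rot: [1.45, 2.782, 0.008]
wrist_force: [1.2, -0.3, 0.7]
width: 0.986
grip_force: 0.0
time: 33.87
tool_pos: [0.4608, 0.1849, 0.1653]
tcp_rot: [-1.452, -2.785, 0.001]
wrist_force: [0.7, -0.8, -1.0]
width: 0.984
grip_force: 0.0
shift cm [16.78  3.95  7.93] az [(np.float64(-0.0), 'q6', np.float64(0.11)), (np.float64(3.142), 'q6', np.float64(-3.04))] tilt [-0.001 -0.    -1.   ] psi 0.61
pale (253.8, 207.9, 105.0, ((255.5, 206.0), (11.0, 18.0), 0.0)) [ 0.083  -0.0493]
brown (285.3, 222.4, 27.5, ((284.172119140625, 221.6065216064453), (11.395282745361328, 4.353254318237305), 50.19443130493164)) [0.0513 0.0165]
```

```bash
python3 -m crank '[[[3.36,0.79,0,0,0,0],[3.36,0.79,0,0,0,0],[3.36,0.79,0,0,0,0],[3.36,0.79,0,0,0,0],[3.34,0.79,0,0,0,0],[0,0,2.5,0,0,0],[0,0,0,0,0,0],[0,0,0,0,0,0]]]' 6
python3 - <<'E'
from h import *
go(.397,.345,.086,.61)
t=read_camera('top');cv2.imwrite('pics/t11.png',t);s=read_camera('side');cv2.imwrite('pics/s11.png',s)
cv2.imwrite("pics/c11.png",np.hstack([cv2.resize(t[160:280,205:345],(467,400),interpolation=cv2.INTER_CUBIC),cv2.resize(s[180:290,215:306],(331,400),interpolation=cv2.INTER_CUBIC)]))
E
```

```text
time: 34.63
tool_pos: [0.3954, 0.3437, 0.1376]
tcp_rot: [-1.449, -2.784, 0.011]
wrist_force: [-0.4, 0.7, 0.3]
width: 0.704
grip_force: 0.0
shift cm [0.02 0.25 5.16] az [(np.float64(0.001), 'q6', np.float64(0.11)), (np.float64(-3.14), 'q6', np.float64(-3.04))] tilt [-0.006 -0.005 -1.   ] psi 0.611
```

View pics/c11.png

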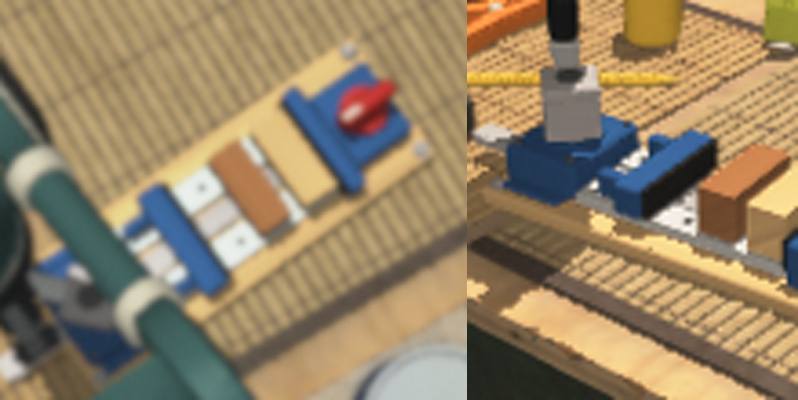

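Both blocks lie flat and square between the jaws (c11: pale (305,165), brown (250,185)), with no third block present. I'll grip the handle and wind in.

```bash
python3 -m crank '[[[0,0,0,0,0,0],[0,0,2,0,0,0],[0,0,2,0,0,0],[0,0,1.1,0,0,0],[0,0,0,0,0,0],[0,0,0,0,0,0]]]'
python3 -m crank '[[[0,0,0,0,0,0],[0,0,0,0,0,0],[0,0,0,0,0,0],[0,0,0,0,0,0],[0,0,0,0,0,0]]]' 0 60
python3 w.py
python3 -m crank '[[[-0.73,0.62,0,0,0,0],[-0.83,0.48,0,0,0,0],[-0.9,0.33,0,0,0,0],[-0.94,0.17,0,0,0,0],[0,0,0,0,0,0]]]'
python3 w.py
```

```text
time: 35.23
tool_pos: [0.3978, 0.3446, 0.0897]
tcp_rot: [-1.453, -2.785, 0.002]
wrist_force: [0.0, 0.2, -0.0]
width: 0.701
grip_force: 0.0
time: 35.65
tool_pos: [0.3985, 0.346, 0.091]
tcp_rot: [1.451, 2.785, 0.003]
wrist_force: [-0.3, 0.3, 3.5]
width: 0.222
grip_force: 58.5
ang 1.3911988607743941 r 0.05611515928835602 tangential 0.3055709182391415 radial 0.19958306445222157 3.533315010090085
time: 36.07
tool_pos: [0.4306, 0.3257, 0.0903]
tcp_rot: [-1.452, -2.784, 0.003]
wrist_force: [-4.6, -0.8, 7.4]
width: 0.222
grip_force: 59.3
ang 0.6922917705386635 r 0.05466463954902997 tangential 2.260524515096108 radial -4.044179689558315 7.36390493697325
```

```bash
python3 -m crank '[[[-0.96,0,0,0,0,0],[-0.94,-0.17,0,0,0,0],[-0.9,-0.33,0,0,0,0],[-0.83,-0.48,0,0,0,0],[-0.73,-0.62,0,0,0,0],[-0.62,-0.73,0,0,0,0],[-0.48,-0.83,0,0,0,0],[-0.33,-0.9,0,0,0,0]]]'
python3 w.py
python3 -m crank '[[[-0.17,-0.94,0,0,0,0],[0,-0.96,0,0,0,0],[0.17,-0.94,0,0,0,0],[0.33,-0.9,0,0,0,0],[0,0,0,0,0,0],[0,0,0,0,0,0]]]'
python3 w.py
```

```text
time: 36.73
tool_pos: [0.4308, 0.2578, 0.0903]
tcp_rot: [-1.454, -2.783, -0.008]
wrist_force: [-2.8, 10.5, 1.5]
width: 0.221
grip_force: 58.5
ang 5.621785157957363 r 0.05364592281047801 tangential 6.576997635797109 radial -8.68464648269003 1.4780186540076752
time: 37.23
tool_pos: [0.3995, 0.2379, 0.0908]
tcp_rot: [1.451, 2.784, 0.005]
wrist_force: [2.2, 2.6, 3.1]
width: 0.224
grip_force: 59.0
ang 4.916482517986372 r 0.05403123299634882 tangential 2.675850882708593 radial -2.1111530972015013 3.078361752516362
```

```bash
python3 -m crank '[[[0.48,-0.83,0,0,0,0],[0.62,-0.73,0,0,0,0],[0.73,-0.62,0,0,0,0],[0,0,0,0,0,0],[0,0,0,0,0,0]]]' >/dev/null
python3 w.py
for i in 1 ; do python3 -m crank '[[[0.4,-0.27,0,0,0,0],[0,0,0,0,0,0],[0,0,0,0,0,0]]]' >/dev/null
python3 w.py; done
python3 -m crank '[[[0.42,-0.23,0,0,0,0],[0,0,0,0,0,0],[0,0,0,0,0,0]]]' >/dev/null; python3 w.py
```

```text
ang 4.384082697154172 r 0.054962325604501885 tangential 2.258856456414705 radial 4.546615920428455 9.663195568401267
ang 4.303101471085221 r 0.05512531923144677 tangential 3.83158017641452 radial 5.107399045529337 10.96976678892337
ang 4.215124721610408 r 0.05536140379132067 tangential 3.074136039544551 radial 5.814578819538537 10.544057398187713
```

```bash
python3 -m crank '[[[0.31,-0.15,0,0,0,0],[0,0,0,0,0,0],[0,0,0,0,0,0]]]' >/dev/null; python3 w.py;python3 -m crank '[[[0.27,-0.12,0,0,0,0],[0,0,0,0,0,0],[0,0,0,0,0,0]]]' >/dev/null; python3 w.py
```

```text
ang 4.152543172675077 r 0.05553706663649722 tangential 3.4351535595245117 radial 5.151728741787273 10.775874826793139
ang 4.098347553811872 r 0.05573472454712007 tangential 4.234059095728779 radial 5.542524557973455 12.529009227200449
```

```bash
for i in 1; do python3 -m crank '[[[0.27,-0.1,0,0,0,0],[0,0,0,0,0,0],[0,0,0,0,0,0]]]' >/dev/null; python3 w.py;python3 -m crank '[[[0.27,-0.08,0,0,0,0],[0,0,0,0,0,0],[0,0,0,0,0,0]]]' >/dev/null; python3 w.py; done
```

```text
ang 4.045719711255255 r 0.05587789369838683 tangential 3.628768588593916 radial 5.675036260750414 11.214676424356597
ang 3.994136345763998 r 0.05601594219019009 tangential 3.976703304925655 radial 5.806099736622971 12.979047211992196
```

```bash
cat > prof.py <<'E'
from h import *
t=read_camera('top');cv2.imwrite('pics/tp.png',t);h=cv2.cvtColor(cv2.GaussianBlur(t,(0,0),.5),cv2.COLOR_BGR2HSV)
for y in(-.022,.022):
  o=[]
  for x in np.arange(-.02,.1,.003):
    p=proj("top",np.r_[cl(x,y),.05]);c=cv2.getRectSubPix(t,(1,1),tuple(map(float,p)))
    H,S,V=cv2.cvtColor(c,cv2.COLOR_BGR2HSV)[0,0]
    o.append(f"{int(x*1000)}:"+("BLU" if 95<H<130 and S>90 else "brn" if H<14 and S>110 else "pal" if H<30 and S>70 else "wht" if S<60 and V>130 else "drk" if V<70 else f"{H},{S},{V}"))
  print(y," ".join(o))
E
python3 prof.py
```

```text
-0.022 -20:BLU -17:BLU -14:BLU -11:BLU -8:BLU -5:BLU -2:BLU 0:pal 3:pal 6:pal 9:pal 12:pal 15:pal 18:pal 21:pal 24:pal 27:pal 30:pal 33:brn 36:brn 39:brn 42:brn 45:brn 48:pal 51:brn 54:brn 57:drk 60:BLU 63:108,59,99 66:69,17,104 69:79,42,98 72:85,79,94 75:86,86,95 78:86,88,96 81:86,87,97 84:86,85,96 87:86,84,94 90:87,82,84 93:drk 96:drk
0.022 -20:BLU -17:BLU -14:BLU -11:BLU -8:BLU -5:BLU -2:BLU 0:pal 3:pal 6:pal 9:pal 12:pal 15:pal 18:pal 21:pal 24:pal 27:pal 30:pal 33:brn 36:brn 39:brn 42:brn 45:brn 48:brn 51:brn 54:brn 57:pal 60:drk 63:26,23,79 66:28,29,123 69:52,23,122 72:83,56,104 75:86,78,105 78:86,80,109 81:86,79,110 84:86,77,112 87:86,78,111 90:86,78,102 93:88,79,81 96:drk
```

```bash
python3 -m crank '[[[0.28,-0.15,0,0,0,0],[0,0,0,0,0,0],[0,0,0,0,0,0]]]' >/dev/null; python3 w.py;python3 -m crank '[[[0.29,-0.1,0,0,0,0],[0,0,0,0,0,0],[0,0,0,0,0,0]]]' >/dev/null; python3 w.py; python3 -m crank '[[[0.3,-0.03,0,0,0,0],[0,0,0,0,0,0],[0,0,0,0,0,0]]]' >/dev/null; python3 w.py
```

```text
ang 3.938541258192301 r 0.05630342472443691 tangential 4.115526644181707 radial 3.641841787795129 10.524163340995823
ang 3.883520823101339 r 0.05652307160215285 tangential 4.266030228912158 radial 3.085583574607244 9.084597461434818
ang 3.829131779611726 r 0.05667206850750509 tangential 4.222265694037702 radial 2.1597207829302203 10.072560270652689
```

```bash
python3 -m crank '[[[0.3,-0.01,0,0,0,0],[0,0,0,0,0,0],[0,0,0,0,0,0]]]' >/dev/null; python3 w.py;python3 -m crank '[[[0.3,0.01,0,0,0,0],[0,0,0,0,0,0],[0,0,0,0,0,0]]]' >/dev/null; python3 w.py; python3 prof.py | cut -c1-330
```

```text
ang 3.7777468673925076 r 0.05683155174877609 tangential 3.9363454074689823 radial 3.1020235862121877 11.966321783671427
ang 3.7282884850068094 r 0.056913831157399085 tangential 5.296689739759964 radial 3.116807841507922 11.820922023594022
-0.022 -20:BLU -17:BLU -14:BLU -11:BLU -8:BLU -5:BLU -2:143,9,114 0:pal 3:pal 6:pal 9:pal 12:pal 15:pal 18:pal 21:pal 24:pal 27:pal 30:brn 33:pal 36:brn 39:brn 42:brn 45:brn 48:pal 51:brn 54:161,28,73 57:BLU 60:BLU 63:BLU 66:BLU 69:BLU 72:BLU 75:BLU 78:BLU 81:BLU 84:BLU 87:BLU 90:75,10,105 93:60,19,105 96:82,60,93
0.022 -20:BLU -17:BLU -14:BLU -11:BLU -8:BLU -5:BLU -2:0,11,113 0:pal 3:pal 6:pal 9:pal 12:pal 15:pal 18:pal 21:pal 24:pal 27:pal 30:brn 33:brn 36:brn 39:pal 42:brn 45:pal 48:brn 51:brn 54:150,25,70 57:BLU 60:BLU 63:BLU 66:BLU 69:BLU 72:BLU 75:BLU 78:105,45,114 81:103,23,79 84:drk 87:26,25,83 90:30,23,122 93:52,24,119 96:83,62,1
```

```bash
python3 -m crank '[[[0.3,0.02,0,0,0,0],[0,0,0,0,0,0],[0,0,0,0,0,0]]]' >/dev/null; python3 w.py;python3 -m crank '[[[0.3,0.03,0,0,0,0],[0,0,0,0,0,0],[0,0,0,0,0,0]]]' >/dev/null; python3 w.py
```

```text
ang 3.6794821334146808 r 0.05706686599715536 tangential 6.174851106985687 radial 4.369092028507655 11.60313332051403
ang 3.630645783916391 r 0.057209466269165454 tangential 7.442439351874285 radial 4.25941649506211 12.452421955202363
```

```bash
python3 -m crank '[[[0.3,0.04,0,0,0,0],[0,0,0,0,0,0],[0,0,0,0,0,0]]]' >/dev/null; python3 w.py;python3 -m crank '[[[0.3,0.05,0,0,0,0],[0,0,0,0,0,0],[0,0,0,0,0,0]]]' >/dev/null; python3 w.py;python3 -m crank '[[[0.3,0.06,0,0,0,0],[0,0,0,0,0,0],[0,0,0,0,0,0]]]' >/dev/null; python3 w.py
```

```text
ang 3.580915944548007 r 0.05738693137049984 tangential 7.473120258661303 radial 3.0075351609941543 12.56253297589806
ang 3.5324643835439384 r 0.057581588277875406 tangential 9.768239037052664 radial 2.4018268724384555 14.100393809411162
ang 3.4824393432021763 r 0.057733478449585124 tangential 9.98033242857289 radial 2.836578999502102 12.570010292042786
```

```bash
python3 prof.py | cut -c1-330
python3 - <<'E'
from h import *
t=cv2.imread('pics/tp.png');s=read_camera('side');cv2.imwrite('pics/s12.png',s)
cv2.imwrite("pics/c12.png",np.hstack([cv2.resize(t[170:280,215:335],(400,367),interpolation=cv2.INTER_CUBIC),cv2.resize(s[175:285,212:332],(400,367),interpolation=cv2.INTER_CUBIC)]))
E
```

```text
-0.022 -20:BLU -17:BLU -14:BLU -11:BLU -8:BLU -5:BLU -2:wht 0:pal 3:pal 6:pal 9:pal 12:pal 15:pal 18:pal 21:pal 24:pal 27:pal 30:brn 33:brn 36:brn 39:brn 42:brn 45:brn 48:brn 51:pal 54:BLU 57:BLU 60:BLU 63:BLU 66:BLU 69:BLU 72:BLU 75:BLU 78:BLU 81:BLU 84:BLU 87:BLU 90:BLU 93:wht 96:wht
0.022 -20:BLU -17:BLU -14:BLU -11:BLU -8:BLU -5:BLU -2:wht 0:pal 3:pal 6:pal 9:pal 12:pal 15:pal 18:pal 21:pal 24:pal 27:brn 30:pal 33:brn 36:brn 39:brn 42:brn 45:pal 48:brn 51:pal 54:BLU 57:BLU 60:BLU 63:BLU 66:BLU 69:BLU 72:BLU 75:wht 78:wht 81:wht 84:wht 87:wht 90:wht 93:wht 96:wht
```

View pics/c12.png

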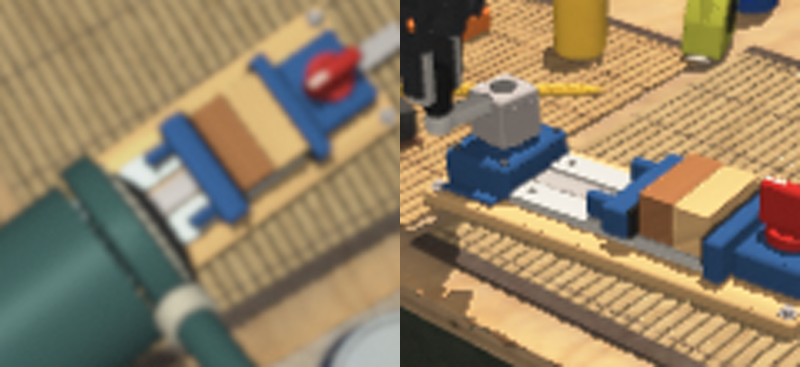

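The row is closed and square: in c12 the jaw, brown, pale and fixed jaw touch with no gaps. I'll add a little more torque.

```bash
python3 -m crank '[[[0.29,0.1,0,0,0,0],[0,0,0,0,0,0],[0,0,0,0,0,0]]]' >/dev/null; python3 w.py;python3 -m crank '[[[0.28,0.11,0,0,0,0],[0,0,0,0,0,0],[0,0,0,0,0,0]]]' >/dev/null; python3 w.py;python3 -m crank '[[[0.28,0.12,0,0,0,0],[0,0,0,0,0,0],[0,0,0,0,0,0],[0,0,0,0,0,0]]]' >/dev/null; python3 w.py
```

```text
ang 3.433939076624643 r 0.057936010777653986 tangential 11.22754895523937 radial 3.857309951952211 13.780945692168443
ang 3.390090251895629 r 0.05812864284519495 tangential 13.270258641500636 radial 3.0275957241703435 13.859346487273939
ang 3.3501706039129773 r 0.05830692189844722 tangential 15.387979909754357 radial 2.8859163704995434 15.308559693031956
```

```bash
python3 -m crank '[[[0,0,0,0,0,0],[0,0,0,0,0,0],[0,0,0,0,0,0],[0,0,-2,0,0,0],[0,0,-3,0,0,0],[0,0,-3,0,0,0],[0,0,0,0,0,0],[0,0,0,0,0,0]]]' 4.5 60
python3 -c "
from h import *
go(*cl(-.044),.049,.61)"; python3 prof.py|cut -c 1-230
```

```text
time: 43.35
tool_pos: [0.3319, 0.284, 0.1716]
tcp_rot: [1.451, 2.785, 0.006]
wrist_force: [0.3, -1.0, -0.3]
width: 0.525
grip_force: 0.0
shift cm [-25.04   4.98  12.27] az [(np.float64(0.0), 'q6', np.float64(-0.4)), (np.float64(-3.141), 'q6', np.float64(2.74))] tilt [ 0.003  0.002 -1.   ] psi 0.61
-0.022 -20:BLU -17:BLU -14:BLU -11:BLU -8:BLU -5:BLU -2:11,17,121 0:pal 3:pal 6:pal 9:pal 12:pal 15:pal 18:pal 21:pal 24:pal 27:pal 30:pal 33:brn 36:brn 39:brn 42:brn 45:brn 48:brn 51:brn 54:118,48,79 57:BLU 60:BLU 63:BLU 66:BLU 6
0.022 -20:BLU -17:BLU -14:BLU -11:BLU -8:BLU -5:BLU -2:13,32,128 0:pal 3:pal 6:pal 9:pal 12:pal 15:pal 18:pal 21:pal 24:pal 27:pal 30:brn 33:brn 36:brn 39:brn 42:brn 45:brn 48:brn 51:brn 54:114,61,84 57:BLU 60:BLU 63:BLU 66:BLU 69
```

Run:
```python
from h import *
c=cv2.imread('pics/c12.png')[:,:400];a=cv2.resize(c,(120,110),interpolation=cv2.INTER_AREA);t=cv2.imread('pics/tp.png');b=t[170:280,215:335]
xs=np.arange(-.012,.075,.0015)
def pr(im):
    o=[]
    for x in xs:
        v=[]
        for y in np.linspace(-.028,.028,15):
            p=proj("top",np.r_[cl(x,y),.05])-[215,170];v.append(cv2.getRectSubPix(im,(1,1),tuple(map(float,p)))[0,0].astype(float))
        o.append(np.mean(v,0))
    return np.array(o)
A,B=pr(a),pr(b)
for x,p,q in zip(xs,A,B): print(round(x*1000,1),p.astype(int),q.astype(int))
s=read_camera('side')
f=cv2.absdiff(s,cv2.imread('pics/s12.png'))[175:285,260:332];print(f.mean(),[ (i,f[:,i].mean().round(1)) for i in range(0,72,6)])
```

```text
-12.0 [137  90  54] [138  91  54]
-10.5 [142  93  54] [143  94  55]
-9.0 [145  95  56] [147  96  56]
-7.5 [146  96  58] [148  97  57]
-6.0 [140  97  67] [143  96  61]
-4.5 [130 101  86] [133  96  72]
-3.0 [119 116 119] [119 105 100]
-1.5 [113 137 156] [110 124 137]
-0.0 [115 159 188] [111 149 174]
1.5 [120 176 209] [117 170 203]
3.0 [123 184 218] [123 182 216]
4.5 [125 187 222] [125 188 221]
6.0 [125 187 222] [126 189 223]
7.5 [125 188 222] [127 189 223]
9.0 [126 188 222] [127 189 223]
10.5 [125 188 222] [127 189 223]
12.0 [125 188 222] [126 189 223]
13.5 [125 187 222] [126 189 223]
15.0 [124 186 221] [126 189 223]
16.5 [124 186 221] [126 188 223]
18.0 [124 186 221] [125 188 222]
19.5 [123 184 219] [124 187 222]
21.0 [119 179 216] [123 184 219]
22.5 [112 169 207] [118 177 214]
24.0 [102 154 194] [109 164 203]
25.5 [ 90 138 181] [ 97 148 188]
27.0 [ 81 126 173] [ 86 133 178]
28.5 [ 77 119 171] [ 79 123 172]
30.0 [ 75 118 170] [ 76 119 172]
31.5 [ 74 117 171] [ 75 118 172]
33.0 [ 74 117 170] [ 75 118 172]
34.5 [ 74 117 170] [ 74 117 171]
36.0 [ 74 117 171] [ 74 118 171]
37.5 [ 74 118 1
[... 390 characters left out ...]
 [87 67 59]
57.0 [124  83  52] [109  75  51]
58.5 [137  91  54] [128  85  52]
60.0 [145  95  55] [140  92  54]
61.5 [148  97  56] [146  96  56]
63.0 [150  98  57] [149  98  57]
64.5 [152  99  57] [151  99  58]
66.0 [153 100  58] [153 100  58]
67.5 [153 100  58] [154 100  58]
69.0 [149  98  58] [154 101  58]
70.5 [143  95  60] [152  99  58]
72.0 [134  96  69] [145  97  60]
73.5 [130 104  87] [137  97  68]
2.193097643097643 [(0, np.float64(1.5)), (6, np.float64(2.2)), (12, np.float64(3.5)), (18, np.float64(2.5)), (24, np.float64(2.0)), (30, np.float64(2.5)), (36, np.float64(1.9)), (42, np.float64(3.3)), (48, np.float64(2.3)), (54, np.float64(2.1)), (60, np.float64(1.4)), (66, np.float64(1.3))]
```

```bash
python3 -m crank '[[[-3.58,0.71,0,0,0,0],[-3.58,0.71,0,0,0,0],[-3.58,0.71,0,0,0,0],[-3.58,0.71,0,0,0,0],[-3.58,0.71,0,0,0,0],[-3.58,0.71,0,0,0,0],[-3.58,0.71,0,0,0,0],[0,0,0,0,0,0]]]'
python3 -m crank '[[[0,0,3,0,0,0],[0,0,3,0,0,0],[0,0,0,0,0,0],[0,0,0,0,0,0],[0,0,0,0,0,0]]]'
python3 -c "
from h import *
go(*cl(-.044),.05,.61)"
```

```text
time: 44.12
tool_pos: [0.5179, 0.1018, 0.1679]
tcp_rot: [1.457, 2.783, -0.004]
wrist_force: [0.2, 0.3, -0.2]
width: 0.531
grip_force: 0.0
time: 44.53
tool_pos: [0.5145, 0.1062, 0.1097]
tcp_rot: [-1.451, -2.785, 0.001]
wrist_force: [0.1, -0.5, -0.4]
width: 0.529
grip_force: 0.0
shift cm [-0.01  0.26  5.97] az [(np.float64(0.0), 'q6', np.float64(-0.4)), (np.float64(-3.141), 'q6', np.float64(2.74))] tilt [-0.001 -0.    -1.   ] psi 0.61
```

```bash
python3 -m crank '[[[0,0.26,2,0,0,0],[0,0,2,0,0,0],[0,0,1.9,0,0,0],[0,0,0,0,0,0],[0,0,0,0,0,0]]]'
python3 -m crank '[[[0,0,0,0,0,0],[0,0,0,0,0,0],[0,0,0,0,0,0],[0,0,0,0,0,0],[0,0,0,0,0,0]]]' 0 90
python3 -m crank '[[[0,0,0,0,0,0.1],[0,0,0,0,0,0.1],[0,0,0,0,0,0.1],[0,0,0,0,0,0.1],[0,0,0,0,0,0.1],[0,0,0,0,0,0.1],[0,0,0,0,0,0.1],[0,0,0,0,0,0]]]'
python3 -m crank '[[[0,0,0,0,0,0.1],[0,0,0,0,0,0.1],[0,0,0,0,0,0.1],[0,0,0,0,0,0.1],[0,0,0,0,0,0.1],[0,0,0,0,0,0.1],[0,0,0,0,0,0.05],[0,0,0,0,0,0]]]'
python3 -c "
from h import *
s=read_state();print(s['torque'],s['wrist_force']);go(*cl(-.044),.05,.61-1.4)"
```

```text
time: 44.95
tool_pos: [0.5171, 0.1078, 0.0515]
tcp_rot: [-1.451, -2.786, 0.0]
wrist_force: [0.6, -0.9, -0.1]
width: 0.53
grip_force: 0.0
time: 45.37
tool_pos: [0.5165, 0.1064, 0.0531]
tcp_rot: [-1.45, -2.787, 0.004]
wrist_force: [-6.1, -4.9, 11.8]
width: 0.126
grip_force: 89.8
time: 46.03
tool_pos: [0.5161, 0.1062, 0.0531]
tcp_rot: [2.323, 2.115, -0.005]
wrist_force: [-8.3, -6.8, 13.4]
width: 0.124
grip_force: 90.1
time: 46.7
tool_pos: [0.5156, 0.1064, 0.0531]
tcp_rot: [2.875, 1.265, -0.006]
wrist_force: [-9.5, -4.7, 13.9]
width: 0.127
grip_force: 90.2
[-0.9038  1.6153 -0.1682] [-9.5306 -4.706  13.8824]
shift cm [ 0.16 -0.01  0.31] az [(np.float64(0.048), 'q6', np.float64(1.0)), (np.float64(-3.093), 'q6', np.float64(-2.15))] tilt [-0.003 -0.002 -1.   ] psi -0.742
```

```bash
for i in 1 2 3; do python3 -m crank '[[[0,0,0,0,0,0.03],[0,0,0,0,0,0.02],[0,0,0,0,0,0]]]' >/dev/null
python3 -c "
from h import *
s=read_state();print(s['torque'],s['wrist_force']);go(*cl(-.044),.047,.61-1.4)"; done
```

```text
[-0.8355  1.6417  0.1316] [-9.3372 -5.2215 14.8829]
shift cm [ 0.17 -0.02  0.6 ] az [(np.float64(0.0), 'q6', np.float64(1.0)), (np.float64(-3.141), 'q6', np.float64(-2.15))] tilt [-0.003 -0.002 -1.   ] psi -0.79
[-0.6955  1.6747  1.6939] [-9.8042 -3.9788 14.284 ]
shift cm [ 0.16 -0.03  0.61] az [(np.float64(-0.045), 'q6', np.float64(1.0)), (np.float64(3.096), 'q6', np.float64(-2.15))] tilt [-0.003 -0.003 -1.   ] psi -0.835
[-0.5708  1.6634  2.5206] [-10.4198  -4.087   14.3595]
shift cm [ 0.17 -0.03  0.61] az [(np.float64(-0.092), 'q6', np.float64(1.0)), (np.float64(3.05), 'q6', np.float64(-2.15))] tilt [-0.003 -0.004 -1.   ] psi -0.882
```

The lock knob is at its stop (2.5 N·m reaction). I'll release, rise, and go to the hub.

```bash
python3 -m crank '[[[0,0,0,0,0,0],[0,0,0,0,0,0],[0,0,0,0,0,0],[0,0,-2,0,0,0],[0,0,-3,0,0,0],[0,0,-4,0,0,0],[0,0,-4,0,0,0],[0,0,0,0,0,0]]]' 3.2 60
python3 -m crank '[[[0,0,0,0,0,0.12],[0,0,0,0,0,0.12],[0,0,0,0,0,0.12],[0,0,0,0,0,0.09],[0,0,0,0,0,0],[0,0,0,0,0,0]]]' 6.5
python3 - <<'E'
from h import *
t=read_camera('top');cv2.imwrite('pics/t13.png',t);s=read_camera('side');cv2.imwrite('pics/s13.png',s)
for b in blobs(t,(0,0,0),(180,255,70),(195,235,232,285))[:3]: print("black",b[:3],onz("top",b[:2],.11))
for b in blobs(s,(0,0,0),(180,255,45),(212,150,245,215))[:3]: print("side black",b)
for b in blobs(s,(0,130,80),(8,255,255),(300,200,350,260))[:2]: print("red side",b)
for b in blobs(t,(0,150,80),(8,255,255),(300,170,330,210))[:2]: print("red top",b)
c=cl(.18);go(*c,.15,3.35-np.pi/2)
E
```

```text
time: 48.12
tool_pos: [0.5234, 0.1084, 0.1905]
tcp_rot: [2.959, 1.047, 0.025]
wrist_force: [2.4, 0.3, 1.2]
width: 0.376
grip_force: 0.0
time: 48.62
tool_pos: [0.5174, 0.1074, 0.1809]
tcp_rot: [-3.12, -0.365, -0.001]
wrist_force: [0.1, -0.1, -0.1]
width: 0.76
grip_force: 0.0
black (196.9, 278.8, 24.5) [0.3224 0.3607 0.11  ]
side black (226.1, 202.6, 100.0, ((226.0, 202.5), (15.0, 8.0), 90.0))
red side (329.6, 239.7, 207.5, ((329.0, 238.0), (22.0, 14.0), 90.0))
red top (313.8, 193.4, 92.5, ((314.0, 192.5), (12.0, 11.0), 0.0))
shift cm [ -8.31 -20.86   3.08] az [(np.float64(-3.117), 'q6', np.float64(-1.14)), (np.float64(0.024), 'q6', np.float64(2.01))] tilt [ 0.  0. -1.] psi -1.338
```

Run:
```python
from h import *
s=cv2.imread('pics/s13.png')
p=onz("side",(225.9,202.5),.096);d=p[:2]-[.3880,.2910];print(p,np.hypot(*d),np.arctan2(d[1],d[0])%(2*np.pi))
for a in(3.3,3.4,3.5,3.6):print(a,proj("side",np.r_[.388+.055*np.cos(a),.291+.055*np.sin(a),.096]))
```

```text
[0.3415 0.2612 0.096 ] 0.05523473549766461 3.7123794708475018
3.3 [219.9979 199.074 ]
3.4 [221.1013 199.9971]
3.5 [222.4351 200.8621]
3.6 [223.9873 201.6588]
```

The handle now sits at 3.71 rad, at radius 55.2 mm as it should be. I'll align to that and take the hub.

```bash
python3 -m crank '[[[-1.38,-3.48,0,0,0,0],[-1.38,-3.48,0,0,0,0],[-1.38,-3.48,0,0,0,0],[-1.38,-3.48,0,0,0,0],[-1.38,-3.48,0,0,0,0],[-1.38,-3.48,0,0,0,0],[0,0,0,0,0,-0.12],[0,0,0,0,0,-0.12]]]' 7
python3 -m crank '[[[0,0,2,0,0,-0.1],[0,0,2,0,0,0],[0,0,0,0,0,0],[0,0,0,0,0,0],[0,0,0,0,0,0]]]'
python3 -c "
from h import *
go(.3878,.291,.053,3.71-np.pi/2)"
```

```text
time: 49.38
tool_pos: [0.3873, 0.2937, 0.1809]
tcp_rot: [-3.05, -0.75, -0.0]
wrist_force: [0.1, -0.5, 0.5]
width: 0.82
grip_force: 0.0
time: 49.8
tool_pos: [0.3891, 0.292, 0.1415]
tcp_rot: [-3.014, -0.885, -0.001]
wrist_force: [0.1, 0.0, 0.3]
width: 0.822
grip_force: 0.0
shift cm [-0.17  0.01  8.85] az [(np.float64(-3.139), 'q6', np.float64(-1.5)), (np.float64(0.003), 'q6', np.float64(1.65))] tilt [ 0.  0. -1.] psi -1.0
```

```bash
python3 -m crank '[[[-0.17,0,2.3,0,0,0],[0,0,2.5,0,0,0],[0,0,2,0,0,0],[0,0,1.5,0,0,0],[0,0,0.5,0,0,0],[0,0,0,0,0,0],[0,0,0,0,0,0]]]'
python3 -m crank '[[[0,0,0,0,0,0],[0,0,0,0,0,0],[0,0,0,0,0,0],[0,0,0,0,0,0],[0,0,0,0,0,0]]]' 0 70
python3 -c "
from h import *
print(read_state()['torque']);go(.3878,.291,.053,3.71-np.pi/2)"
```

```text
time: 50.38
tool_pos: [0.3883, 0.2914, 0.054]
tcp_rot: [-3.014, -0.884, -0.003]
wrist_force: [-0.2, 0.4, 0.8]
width: 0.813
grip_force: 0.0
time: 50.8
tool_pos: [0.3885, 0.2913, 0.0545]
tcp_rot: [-3.014, -0.885, -0.004]
wrist_force: [-0.6, -1.9, 6.0]
width: 0.406
grip_force: 69.2
[-0.3274  0.1006  0.0191]
shift cm [-0.07 -0.02  0.15] az [(np.float64(-3.139), 'q6', np.float64(-1.5)), (np.float64(0.003), 'q6', np.float64(1.65))] tilt [ 0.002  0.001 -1.   ] psi -0.999
```

```bash
python3 -m crank '[[[0,0,-0.5,0,0,0],[0,0,-0.7,0,0,0],[0,0,-0.8,0,0,0],[0,0,-1,0,0,0],[0,0,-1.5,0,0,0],[0,0,-2,0,0,0],[0,0,0,0,0,0],[0,0,0,0,0,0]]]'
python3 -m crank '[[[0,0,-2,0,0,0],[0,0,-2,0,0,0],[0,0,-1,0,0,0],[0,0,0,0,0,0],[0,0,0,0,0,0]]]'
python3 -c "
from h import *
go(.507,-.058,.03,3.71-np.pi/2)"; python3 prof.py|cut -c 1-230
```

```text
time: 51.47
tool_pos: [0.3878, 0.2914, 0.1191]
tcp_rot: [-3.014, -0.884, -0.004]
wrist_force: [0.2, -1.3, -3.7]
width: 0.405
grip_force: 70.7
time: 51.88
tool_pos: [0.3871, 0.2908, 0.1672]
tcp_rot: [3.015, 0.884, -0.0]
wrist_force: [0.2, -0.0, -3.5]
width: 0.41
grip_force: 70.7
shift cm [-8.75 35.83 13.72] az [(np.float64(-3.139), 'q6', np.float64(-2.25)), (np.float64(0.002), 'q6', np.float64(0.89))] tilt [-0. -0. -1.] psi -1.0
-0.022 -20:BLU -17:BLU -14:BLU -11:BLU -8:BLU -5:BLU -2:8,16,125 0:pal 3:pal 6:pal 9:pal 12:pal 15:pal 18:pal 21:pal 24:pal 27:pal 30:brn 33:brn 36:brn 39:brn 42:brn 45:brn 48:pal 51:brn 54:120,47,82 57:BLU 60:BLU 63:BLU 66:BLU 69
0.022 -20:BLU -17:BLU -14:BLU -11:BLU -8:BLU -5:BLU -2:wht 0:pal 3:pal 6:pal 9:pal 12:pal 15:pal 18:pal 21:pal 24:pal 27:pal 30:pal 33:brn 36:brn 39:pal 42:brn 45:brn 48:brn 51:brn 54:114,62,87 57:BLU 60:BLU 63:BLU 66:BLU 69:BLU 7
```

```bash
python3 -m crank '[[[-0.87,3.58,0,0,0,0],[-0.87,3.58,0,0,0,0],[-0.87,3.58,0,0,0,0],[-0.87,3.58,0,0,0,0],[-0.87,3.58,0,0,0,0],[-0.87,3.58,0,0,0,0],[-0.87,3.58,0,0,0,0],[-0.87,3.58,0,0,0,0]]]'
python3 -m crank '[[[-0.87,3.58,0,0,0,0],[-0.87,3.58,0,0,0,0],[0,0,3,0,0,0],[0,0,3,0,0,0],[0,0,3,0,0,0],[0,0,0,0,0,0],[0,0,0,0,0,0]]]'
python3 -c "
from h import *
go(.507,-.058,.012,3.71-np.pi/2)"
```

```text
time: 52.6
tool_pos: [0.4823, 0.0105, 0.1658]
tcp_rot: [-3.013, -0.884, 0.005]
wrist_force: [0.0, 0.4, -3.2]
width: 0.406
grip_force: 71.0
time: 53.18
tool_pos: [0.5039, -0.0569, 0.0745]
tcp_rot: [-3.011, -0.883, 0.012]
wrist_force: [0.1, 0.8, -3.6]
width: 0.409
grip_force: 71.2
shift cm [0.24 0.29 6.25] az [(np.float64(-3.139), 'q6', np.float64(-2.25)), (np.float64(0.002), 'q6', np.float64(0.89))] tilt [-0.008  0.001 -1.   ] psi -1.0
```

```bash
python3 -m crank '[[[0,0,2,0,0,0],[0,0,2,0,0,0],[0,0,1.2,0,0,0],[0,0,0.5,0,0,0],[0,0,0,0,0,0],[0,0,0,0,0,0]]]'
python3 -m crank '[[[0,0,0.3,0,0,0],[0,0,0,0,0,0],[0,0,0,0,0,0]]]'
python3 -m crank '[[[0,0,0.1,0,0,0],[0,0,0,0,0,0],[0,0,0,0,0,0]]]'
```

```text
time: 53.68
tool_pos: [0.5083, -0.0574, 0.0217]
tcp_rot: [3.014, 0.885, 0.002]
wrist_force: [0.5, 0.3, -2.4]
width: 0.406
grip_force: 71.2
time: 53.93
tool_pos: [0.5081, -0.0575, 0.0185]
tcp_rot: [3.014, 0.884, 0.002]
wrist_force: [-0.6, 0.5, -2.9]
width: 0.409
grip_force: 71.2
time: 54.18
tool_pos: [0.5075, -0.0575, 0.0169]
tcp_rot: [3.014, 0.884, 0.0]
wrist_force: [-0.1, -1.4, -3.2]
width: 0.407
grip_force: 71.2
```

```bash
python3 -m crank '[[[0,0,0.3,0,0,0],[0,0,0,0,0,0],[0,0,0,0,0,0]]]'
python3 -m crank '[[[0,0,0.15,0,0,0],[0,0,0,0,0,0],[0,0,0,0,0,0]]]'
```

```text
time: 54.43
tool_pos: [0.5071, -0.0574, 0.0134]
tcp_rot: [-3.014, -0.884, 0.001]
wrist_force: [-0.6, -0.0, -4.2]
width: 0.407
grip_force: 71.2
time: 54.68
tool_pos: [0.5077, -0.0574, 0.0126]
tcp_rot: [3.014, 0.885, 0.0]
wrist_force: [-1.5, -0.8, 0.6]
width: 0.403
grip_force: 71.8
```

Touching down. One more millimetre, release, rise, and check.

```bash
python3 -m crank '[[[0,0,0.1,0,0,0],[0,0,0,0,0,0],[0,0,0,0,0,0]]]'
python3 -m crank '[[[0,0,0,0,0,0],[0,0,0,0,0,0],[0,0,0,0,0,0],[0,0,-2,0,0,0],[0,0,-3,0,0,0],[0,0,-4,0,0,0],[0,0,-4,0,0,0],[0,0,-4,0,0,0]]]' 7
python3 -m crank '[[[0,-3,0,0,0,0],[0,-3,0,0,0,0],[0,-4,0,0,0,0],[0,-4,0,0,0,0],[0,-4,0,0,0,0],[0,-4,0,0,0,0],[0,-4,0,0,0,0],[0,-4,0,0,0,0]]]'
python3 - <<'E'
from h import *
t=read_camera('top');s=read_camera('side');t0=cv2.imread('pics/top0.png');s0=cv2.imread('pics/side0.png')
for n,a in(("start top",t0),("now top",t)):
    for b in blobs(a,(0,0,0),(180,255,60),(355,160,405,240))[:2]: print(n,"handle/black",b[:3],onz("top",b[:2],.07))
for b in blobs(s,(0,0,0),(180,255,45),(340,250,400,320),20)[:3]: print("side black",b)
for n,a in(("start",s0),("now",s)):
    print(n,"glue",blobs(a,(20,120,80),(32,255,255),(250,120,280,200))[:1],"sand",blobs(a,(0,0,0),(180,255,60),(165,195,222,228))[:1])
for n,a in(("start",t0),("now",t)): print(n,"sand",blobs(a,(0,0,0),(180,255,90),(160,262,210,325))[:1],"red",blobs(a,(0,150,80),(8,255,255),(300,170,330,210))[:1])
x0,y0,x1,y1=340,240,410,330
cv2.imwrite("pics/c14.png",np.hstack([cv2.resize(t[160:280,205:405],(450,270),interpolation=cv2.INTER_CUBIC),cv2.resize(s[200:330,235:400],(343,270),interpolation=cv2.INTER_CUBIC)]))
E
```

```text
time: 54.93
tool_pos: [0.5077, -0.0575, 0.0126]
tcp_rot: [3.014, 0.885, -0.0]
wrist_force: [-4.5, -0.1, 9.8]
width: 0.408
grip_force: 72.8
time: 55.6
tool_pos: [0.507, -0.0573, 0.1826]
tcp_rot: [-3.014, -0.884, 0.001]
wrist_force: [1.1, 1.2, 0.5]
width: 0.821
grip_force: 0.0
time: 56.27
tool_pos: [0.3443, 0.1963, 0.1814]
tcp_rot: [-3.015, -0.883, -0.002]
wrist_force: [0.2, 0.7, 0.1]
width: 0.817
grip_force: 0.0
start top handle/black (371.6, 178.4, 45.5) [ 0.5417 -0.0191  0.07  ]
start top handle/black (365.4, 161.7, 23.5) [ 0.58   -0.0067  0.07  ]
now top handle/black (401.2, 215.5, 31.0) [ 0.4576 -0.0813  0.07  ]
now top handle/black (365.5, 161.7, 23.0) [ 0.58   -0.0069  0.07  ]
side black (352.5, 302.4, 185.0, ((352.5, 302.0), (11.0, 20.0), 0.0))
side black (396.4, 272.6, 181.5, ((395.5, 269.5), (39.0, 7.0), 90.0))
start glue [(265.3, 166.4, 729.0, ((265.5, 165.5), (15.0, 53.0), 0.0))] sand [(193.5, 217.4, 335.0, ((193.13645935058594, 217.59422302246094), (16.26345443725586, 44.13321304321289), 88.60282135009766))]
now glue [(265.6, 167.3, 699.5, ((265.5, 165.5), (15.0, 53.0), 0.0))] sand [(193.6, 217.3, 325.5, ((193.13616943359375, 217.58203125), (16.239070892333984, 44.13321304321289), 88.60282135009766))]
start sand [(187.4, 296.2, 1337.0, ((187.99269104003906, 299.5341796875), (53.879947662353516, 32.45290756225586), 75.52970886230469))] red [(314.0, 193.5, 92.0, ((314.5, 193.0), (10.0, 13.0), 90.0))]
now sand [(187.0, 295.5, 1276.5, ((187.24905395507812, 295.82830810546875), (46.563568115234375, 31.02190399169922), 79.3803482055664))] red [(313.9, 193.5, 93.5, ((314.0, 192.5), (12.0, 11.0), 0.0))]
```

```bash
python3 prof.py|cut -c1-240
```

```text
-0.022 -20:BLU -17:BLU -14:BLU -11:BLU -8:BLU -5:BLU -2:4,17,123 0:pal 3:pal 6:pal 9:pal 12:pal 15:pal 18:pal 21:pal 24:pal 27:pal 30:brn 33:brn 36:brn 39:pal 42:brn 45:brn 48:brn 51:brn 54:120,45,80 57:BLU 60:BLU 63:BLU 66:BLU 69:BLU 72:BL
0.022 -20:BLU -17:88,85,87 -14:86,85,90 -11:86,85,90 -8:87,84,91 -5:86,87,91 -2:86,84,91 0:86,84,88 3:87,85,78 6:drk 9:drk 12:87,83,71 15:87,84,85 18:87,86,89 21:86,87,91 24:87,82,90 27:87,85,90 30:86,87,91 33:86,84,91 36:87,86,92 39:86,86,
```

View pics/c14.png

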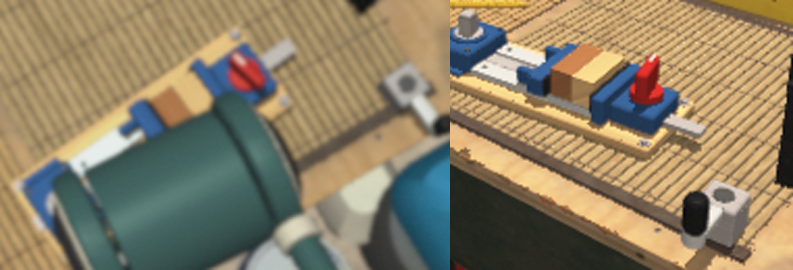

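The final view (c14) shows the row tight between the jaws. The knob bar is turned across to its locked position, the shaft is bare, and the crank stands on its hub at the right. The glue bottle and sanding block have not moved.

```bash
python3 -c "
from workcell import *
print(finish_job())"
```

```text
the job is handed in; nothing more can be done
None
```

I handed the job in; no verdict came back. The pale and mid-brown blocks (the dark one was absent) are squeezed tight between the jaws, the knob is at its locked stop, and the crank stands hub down about 37 cm from the shaft.

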